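Hook the parts tray out of the guard tunnel and lock it with the keeper

ROBOT

A 6-joint arm with a two-finger parallel gripper is mounted at the origin on the work surface. World frame = base frame: x ahead of the robot, y to its left, z up, the work surface at z = 0. Lengths are in m, angles in rad, forces in N, time in s.
With the tool pointing down it reaches from about 0.375 to 0.975 m from the base axis. Payload 3.8 kg.
Tool frame: the origin (TCP) lies midway between the tips of the shut fingers; the grasp point (between the pads) lies 19 mm behind it; y points along the fingers, z is the direction in which the jaws open and shut, and the axes are right-handed (so a half turn about y gives the same grasp; the last joint's range is limited). The gripper opens to 85 mm and grips with 20 to 120 N. Pads are 22 mm wide; open, the fingers measure 114 mm over their backs; the gripper's body (76 mm by 85 mm) begins 54 mm behind the grasp point. The pads swing forward as they close: fully open they stand 13 mm farther back than shut.
Start: joints at [-1.334, 0.264, 1.604, -0, 1.274, -0.037], TCP at [0.183, -0.65, 0.231] pointing down, gripper open.
Joint ranges: [-2.63, 2.63], [-0.94, 2.18], [0.31, 2.57], [-1.31, 4.45], [0, 2.66], [-2.55, 2.55]. Speed limits (rad/s): [2.57, 2.57, 3.14, 3.14, 3.14, 3.14].

INTERFACE

Orientations are given as a unit quaternion [x, y, z, w].
In Python, from cell import arm gives the robot as it stands. The module is installed in compiled form; this text tells all that it offers.
- The arm moves only by the tool step_arm, never from a script. Its argument "rows" is one flat list of numbers, 5 for each row, row after row: the shift along the tool's x, y, z in cm, then the turn about the tool's y in degrees, then the finger opening in cm, from 0 to 8.54. In form: [dx, dy, dz, spin, grip, dx, dy, dz, spin, grip, ...]. A call has 1 to 8 rows; each row shifts and turns the pose as measured when the row begins, along the tool's axes as they then stand; what a row does not reach is not made up. A row lasts 1/10 s, in which the tool goes at most 50 mm and 8.59 degrees, less where a joint would pass 70% of its speed; a pose out of reach is approached as far as the arm can. A call with a gripper value outside its range is refused whole. The fingers move at their own pace and stop on an object; "grip_force" is the grip in N (left out, the last holds). Time passes only in rows, so rows that do not move let the fingers close. It gives the time, the measured TCP pose, the force and the opening at its end, in the units of the state.
- arm.read_state(): the state, without advancing time (a new reading comes with each control period).
- arm.read_camera(name): name is "scene" or "top"; returns a dict with "color" (384x512x3 uint8, red, green, blue), "range_z" (384x512 float32, m along the optical axis (not along the pixel's ray), 0 where there is no reading), "intrinsics" (3x3 intrinsics, pixels), "origin" and "rotation" of the camera in the world. Camera axes: x right, y down, z forward; pixel columns grow to the right and rows downward; lengths in m; the calibration is good to about 2 mm. A picture is of the moment at which its call begins.
- arm.job_done(): hands the job in, once; it reports no verdict.
Trained networks look in a picture, given as the dict that the camera call returned (one of the last four; its "shot" number tells which), for a name from the list of things; names that differ only in an ending like _2 or _b are one class to them, and where a whole thing is asked for, a point or a joint stands for the part that bears it (a point fixed in the world has none). Each returns a list of dicts, best first, with "p" (0 to 1); they miss things now and then, are a little off and sometimes report something else, mostly with a low value. They report only what shows in the picture. A call takes as long as a camera call. They do not tell look-alikes from the thing itself.
- arm.search_frame(query, picture): "at" ([x, y, z] in m, in the coordinates of the camera as it stood for that picture, good to about 4 mm: the middle of the surface that is visible of it).
- arm.mark_of(query, picture): "at" ([x, y, z] in m, in the coordinates of the camera as it stood for that picture, good to about 4 mm: a listed point, or the origin of a listed thing).
The state is a dict: "clock": time; "qpos": joint angles; "qvel": joint speeds; "joint_torque": joint torques, N m; "tcp_pos": TCP position; "eef_rot": TCP orientation; "force": force on the tool from outside, world axes, zero at the start; "moment": the same for the moment, N m; "finger_gap": opening from 0.0 (shut) to 1.0 (fully open).
Only numpy, scipy, OpenCV 4.12 (cv2) and the standard library are available. Lean on these libraries where they do the work, as an engineer would, in place of code of your own. Each camera call takes 0.05 s, during which the arm holds its last target. There are 200 camera calls.

TASK

Take the pull hook from its cradle and use it to drag the steel parts tray by its wire loop out of the guard tunnel until it is up against the two stop pins, keeping the gripper's fingers off the tray. Then swing the upright keeper bar down behind the tray until it snaps fully shut under its spring catch, and lay the hook back in its cradle. Leave the oil bottle, the brass weight and the small bin where they are.

Things in the scene. Friction and masses are not known exactly. Their poses are not given: they have to be found in the camera images.
- dock: Fixed grey dock. Origin at bench level; +y is the way the tray is pulled out, z up. Base plate 150 (x) x 310 (y -185 to +125) mm, top at z=6. Guide rails with inside faces at x=+-57, tops at z=22. Closed guard tunnel over y -185 to -60, 140 wide, roof 54 to 57 high, open only at its +y end.
- stops (a point): Point on the dock midway between two upright stop pins (dock x=0, y=100, z=6 mm), 10 mm diameter, at x=+-48 of it, up to dock z=20. They stop the tray's front wall at dock y=100: the tray's origin is then at dock y=+40. Axes as the dock.
- tray: Loose open steel tray 110 (x) x 120 (y) x 40 mm high, 0.35 to 0.75 kg, brass bushings fixed in it. Origin: centre of its underside, sliding on the dock's base plate (dock z=6); axes as the dock's, under 3 mm play between the rails. It starts in the tunnel with its front wall (tray y=+60) just out of the mouth.
- tray_front (a point): Middle of the tray's front wall, outer face (tray 0, +60, 16 mm). A level loop of 6 mm wire, at this height, is clamped to the wall, its middle anywhere within 18 mm either way along x: NOT reported, see it or feel for it; it does not slip. From this point in y: clamp plate to 4, loop inside 20 wide up to 18, then narrowing to 8 wide at its inner end (25); outside end 31; 32 wide outside.
- hook_grip (a point): Centre of the pull hook's handle, the point to grip. Loose tool, 0.14 kg: black handle 110 (x) x 16 (y) x 26 (z) mm; an 8 mm steel rod leaves its +x end on the centreline (z=0) to x=150, and there bends straight down (-z) as a round-ended prong of 8 mm diameter reaching 38 mm below the centreline. z is up as it lies in the cradle.
- hook_tip (a point): Bottom end of the hook's prong: 150 mm along x and 38 mm below hook_grip. Axes as hook_grip.
- cradle: Fixed wooden cradle. Origin at bench level under the handle's centre; x along the hook to its prong. The hook rests with hook_grip at z=56 mm, within 6 mm of x=0, y=0. Handle in a U-notch at x=-45 (24 wide, floor z=43, sides to z=57), rod in a U-notch at x=+90 (18 wide, floor z=52, sides to z=64); notches 14 long, 44 wide outside. Base 60 wide, 6 thick.
- keeper (a joint): Angle of the keeper bar, rad: 0 = shut (level, across the dock behind the tray); starts open at about 1.62 to 1.74, upright or leaning a little to the dock's +x; end stops at 0 and 1.75. Stiff hinge (about 0.14 N m) that stays where it is left. A spring ball resists from 0.08 rad on: push down firmly (some 4 to 8 N near the free end) to snap it under, past 0.04, to the stop at 0.
- keeper_hinge (a point): Middle of the keeper's hinge, at dock (90, -30, 67) mm; hinge axis = dock y; axes as the dock. The bar runs 158 mm from here, 10 (y) x 14 mm thick, centred on the axis; shut, it points to the dock's -x. A blade 8 mm thick, 50 to 130 mm from the hinge, hangs 24 mm below the bar (inward when upright) and passes 5 mm behind a tray that is fully out.
- keeper_end (a point): On the keeper's top face (its outer face when upright), 135 mm from the hinge axis: a good place to press it down. It turns with the bar.
- catch (a point): Top of the upright catch post with the spring ball, at dock (-97, -30, 81) mm, 18 (x) x 24 (y) mm. The shut bar's end lies beside it, the bar's top at dock z=74.
- oil_c (a point): Bystander: white oil bottle, 44 mm diameter, 100 mm high. Point half-way up.
- weight_c (a point): Bystander: brass knobbed weight, 52 mm diameter, 48 mm high. Point half-way up.
- bin_c (a point): Bystander: small dark steel bin, 70 x 90 x 40 mm. Point half-way up.
Mind the look-alikes: they are no part of the job. Of the things shaped like the part that bears hook_grip, the black one is meant.

How it is judged:
By the outcome, as a careful person would: the job done as asked, in the order asked, and still so for the second after the job is handed in, with the robot touching nothing.
It also fails if it takes over 67 s, if anything falls off the work surface, if the arm or the gripper's body presses on something with over 40 N, if the wrist force passes 120 N, or if a joint passes its speed limit or range.

## Working session

There is one attempt and no reset: what is moved stays moved. The work goes in short steps, Python scripts to look and compute and a tool call to move; the robot and the scene stay as the last step left them, time stands still between calls to the robot, and variables do not carry over. Pictures are saved under pics/ and viewed, about 8 in all and at most 12, crops included, and the job is handed in when it is done.

Besides the shell and the picture viewer there is one more tool, called after "Call:" in YAML: its name, and indented under it one key for each argument. step_arm: Moves the arm, as the interface text tells. Its arguments: {"type":"object","properties":{"rows":{"type":"array","items":{"type":"number"}},"grip_force":{"type":"number"}},"required":["rows"]}

```bash
mkdir -p pics; ls
cat > h.py <<'E'
import numpy as np, cv2
from cell import arm
from scipy.spatial.transform import Rotation as R
def w(pic,p): return np.array(pic["origin"])+np.array(pic["rotation"])@np.array(p)
def find(q,pic,f="mark_of"):
    return [(round(d["p"],2),np.round(w(pic,d["at"]),4).tolist()) for d in getattr(arm,f)(q,pic)][:4]
def cloud(pic):
    z=pic["range_z"];K=np.array(pic["intrinsics"]);v,u=np.mgrid[:z.shape[0],:z.shape[1]]
    c=np.stack([(u-K[0,2])/K[0,0]*z,(v-K[1,2])/K[1,1]*z,z],-1)
    return c@np.array(pic["rotation"]).T+np.array(pic["origin"])
def px(pic,p):
    K=np.array(pic["intrinsics"]);c=np.array(pic["rotation"]).T@(np.array(p)-np.array(pic["origin"]));c=K@c;return (c[:2]/c[2]).round().astype(int).tolist()
def save(pic,name,crop=None,s=1):
    im=pic["color"][:,:,::-1]
    if crop: a,b,c,d=crop; im=im[b:d,a:c]
    cv2.imwrite("pics/"+name,cv2.resize(im,None,fx=s,fy=s,interpolation=cv2.INTER_CUBIC))
E
python3 - <<'E'
from h import *
s=arm.read_state(); print({k:np.round(v,3).tolist() for k,v in s.items()})
a=arm.read_camera("scene");b=arm.read_camera("top")
for n,p in(("s",a),("t",b)):
    print(n,np.round(p["origin"],3),np.round(p["rotation"],3).tolist(),np.round(p["intrinsics"],1).tolist())
    for q in "dock stops tray tray_front hook_grip hook_tip cradle keeper_hinge keeper_end catch oil_c weight_c bin_c".split(): print(q,[(r,px(p,r[1])) for r in find(q,p)])
im=np.vstack([a["color"],b["color"]])[:,:,::-1]; cv2.imwrite("pics/0.png",np.hstack([a["color"],b["color"]])[:,:,::-1])
cv2.imwrite("pics/0.png",cv2.resize(im,(0,0),fx=.78,fy=.78,interpolation=cv2.INTER_AREA))
E
```

```text
pics
{'clock': 0.0, 'qpos': [-1.334, 0.265, 1.605, -0.0, 1.274, -0.037], 'qvel': [-0.003, 0.002, -0.0, -0.001, 0.001, -0.001], 'joint_torque': [-0.002, -51.512, -36.731, -0.0, 0.013, -0.0], 'tcp_pos': [0.182, -0.649, 0.23], 'eef_rot': [-0.097, 0.701, -0.7, 0.096], 'force': [0.458, 0.092, 0.091], 'moment': [-0.01, 0.029, -0.032], 'finger_gap': 0.999}
s [ 1.259 -0.362  0.642] [0.77, 0.435, -0.226, -0.408] [[367.0, 0.0, 256.8], [0.0, 367.0, 190.3], [0.0, 0.0, 1.0]]Traceback (most recent call last):
  File "<stdin>", line 6, in <module>
  File "h.py", line 6, in find
    return [(round(d["p"],2),np.round(w(pic,d["at"]),4).tolist()) for d in getattr(arm,f)(q,pic)][:4]
                                      ~^^^^^^^^^^^^^
  File "h.py", line 4, in w
    def w(pic,p): return np.array(pic["origin"])+np.array(pic["rotation"])@np.array(p)
                                                 ~~~~~~~~~~~~~~~~~~~~~~~~~^~~~~~~~~~~~
ValueError: matmul: Input operand 1 has a mismatch in its core dimension 0, with gufunc signature (n?,k),(k,m?)->(n?,m?) (size 3 is different from 4)
```

```bash
sed -i 's/np.array(pic\["rotation"\])/RM(pic)/g' h.py; sed -i '3a def RM(pic): return R.from_quat(pic["rotation"]).as_matrix()' h.py
python3 - <<'E'
from h import *
a=arm.read_camera("scene");b=arm.read_camera("top")
for n,p in(("s",a),("t",b)):
    print(n,np.round(p["origin"],3),np.round(RM(p),2).tolist())
    for q in "dock stops tray_front hook_grip hook_tip cradle keeper_hinge keeper_end catch oil_c".split(): print(q,[(r,px(p,r[1])) for r in find(q,p)])
im=np.vstack([a["color"],b["color"]])[:,:,::-1]
cv2.imwrite("pics/0.png",cv2.resize(im,(0,0),fx=.78,fy=.78,interpolation=cv2.INTER_AREA))
np.save("a.npy",a,allow_pickle=True);np.save("b.npy",b,allow_pickle=True)
E
```

```text
s [ 1.259 -0.362  0.642] [[0.52, 0.49, -0.7], [0.85, -0.29, 0.43], [0.01, -0.83, -0.56]]
dock [((0.86, [0.5293, -0.1366, 0.0013]), [185, 232])]
stops [((0.84, [0.5226, -0.0411, 0.003]), [216, 218])]
tray_front [((0.73, [0.6257, 0.2442, 0.0197]), [321, 201]), ((0.7, [0.5297, -0.1779, 0.0233]), [169, 231])]
hook_grip [((0.71, [0.4977, 0.3245, 0.0581]), [316, 163]), ((0.67, [0.8035, 0.3684, 0.0052]), [398, 225]), ((0.62, [0.5019, 0.506, 0.0072]), [357, 163]), ((0.54, [0.3235, 0.3703, 0.004]), [294, 152])]
hook_tip [((0.68, [0.1933, 0.4327, 0.0084]), [288, 134]), ((0.61, [0.6273, 0.2477, 0.016]), [322, 202]), ((0.61, [0.6667, 0.4405, 0.0081]), [379, 192]), ((0.49, [0.5548, 0.6464, 0.0062]), [397, 160])]
cradle [((0.91, [0.4966, 0.3277, -0.0011]), [315, 179])]
keeper_hinge [((0.63, [0.623, -0.1693, 0.0654]), [184, 238])]
keeper_end [((0.64, [0.6472, -0.1641, 0.2012]), [184, 195]), ((0.64, [0.5302, -0.1764, 0.0249]), [170, 230])]
catch [((0.64, [0.4298, -0.1775, 0.0796]), [154, 194])]
oil_c [((0.75, [0.717, 0.1535, 0.0483]), [318, 221])]
t [0.257 0.048 1.726] [[0.03, -0.98, 0.18], [-1.0, -
[... 335 characters left out ...]
, 0.0087]), [175, 132]), ((0.5, [0.5008, 0.3281, 0.0573]), [178, 210]), ((0.5, [0.6211, -0.1603, 0.0656]), [316, 180])]
hook_tip [((0.83, [0.1883, 0.4388, 0.009]), [144, 299]), ((0.66, [0.5531, 0.6436, 0.0072]), [96, 196]), ((0.53, [0.6685, 0.4406, 0.0069]), [153, 167]), ((0.47, [0.6269, 0.2494, 0.0175]), [203, 178])]
cradle [((0.7, [0.4971, 0.3312, 0.0029]), [180, 213])]
keeper_hinge [((0.76, [0.62, -0.1632, 0.0636]), [317, 180])]
keeper_end [((0.41, [0.641, -0.166, 0.1995]), [323, 165])]
catch [((0.63, [0.4348, -0.1742, 0.0776]), [320, 231]), ((0.63, [0.52, -0.0425, 0.0094]), [282, 209])]
oil_c [((0.52, [0.5351, -0.2398, 0.006]), [336, 207]), ((0.42, [0.7098, 0.1517, 0.0492]), [230, 155])]
```

View pics/0.png

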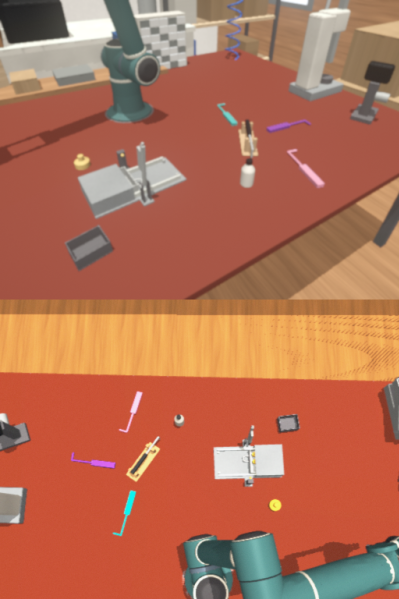

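The picture shows four hook-shaped things (top-view pixels): pink at about (170,130), purple at (115,208), cyan at (165,265) lying on the bench, and the black one in the wooden cradle at (178,210). The black one fits the description. I'll confirm it in an enlarged crop, together with the dock.

```bash
cat >> h.py <<'E'
def plan(wps,grip,step=4.0,dsp=8.0):
    """wps: list of (x,y,z,psi_deg); prints rows from present pose"""
    s=arm.read_state();M=R.from_quat(s["eef_rot"]).as_matrix();p=np.array(s["tcp_pos"]);ps=np.degrees(np.arctan2(M[1,0],M[0,0]))
    print("now",p.round(4),round(ps,2),"tooly",M[:,1].round(3),"j6",np.degrees(s["qpos"][5]).round(1),"F",np.round(s["force"],1),"gap",round(s["finger_gap"],3),"t",round(s["clock"],2))
    for q in wps:
        d=np.array(q[:3])-p;t=(q[3]-ps+180)%360-180
        n=int(max(np.ceil(np.linalg.norm(d)*100/step),np.ceil(abs(t)/dsp),1));out=[]
        for i in range(n):
            a=np.radians(ps+t*i/n);v=d/n*100
            out.append([round(float(x),2) for x in(v[0]*np.cos(a)+v[1]*np.sin(a),-v[2],-v[0]*np.sin(a)+v[1]*np.cos(a),-t/n,grip)])
        print(n,"rows to",q);print(*[str(o)[1:-1].replace(" ","") for o in out],sep=",\n" if 0 else " , ")
        p=np.array(q[:3]);ps=q[3]
E
python3 - <<'E'
from h import *
a=np.load("a.npy",allow_pickle=True).item();b=np.load("b.npy",allow_pickle=True).item()
c=lambda p,x0,y0,x1,y1,W,H:cv2.resize(p["color"][y0:y1,x0:x1,::-1],(W,H),interpolation=cv2.INTER_CUBIC)
L=np.vstack([c(a,100,170,240,275,400,300),c(a,270,140,410,245,400,300)])
Rr=np.vstack([c(b,265,160,365,235,400,300),c(b,130,160,230,235,400,300)])
cv2.imwrite("pics/1.png",np.hstack([L,Rr]))
plan([(0.42,-0.30,0.23,-100),(0.499,0.326,0.13,-31.2)],8.5)
E
```

```text
now [ 0.1825 -0.6498  0.2313] -164.31 tooly [-0.  0. -1.] j6 -2.1 F [-0.7  0.1 -0.1] gap 1.004 t 1.25
11 rows to (0.42, -0.3, 0.23, -100)
-2.94,0.01,-2.48,-5.85,8.5 , -3.18,0.01,-2.17,-5.85,8.5 , -3.38,0.01,-1.83,-5.85,8.5 , -3.55,0.01,-1.48,-5.85,8.5 , -3.68,0.01,-1.11,-5.85,8.5 , -3.77,0.01,-0.73,-5.85,8.5 , -3.83,0.01,-0.34,-5.85,8.5 , -3.84,0.01,0.05,-5.85,8.5 , -3.82,0.01,0.44,-5.85,8.5 , -3.75,0.01,0.83,-5.85,8.5 , -3.65,0.01,1.21,-5.85,8.5
16 rows to (0.499, 0.326, 0.13, -31.2)
-3.94,0.62,-0.19,-4.3,8.5 , -3.94,0.62,0.1,-4.3,8.5 , -3.92,0.62,0.4,-4.3,8.5 , -3.88,0.62,0.69,-4.3,8.5 , -3.82,0.62,0.98,-4.3,8.5 , -3.74,0.62,1.26,-4.3,8.5 , -3.63,0.62,1.54,-4.3,8.5 , -3.5,0.62,1.81,-4.3,8.5 , -3.36,0.62,2.07,-4.3,8.5 , -3.19,0.62,2.31,-4.3,8.5 , -3.01,0.62,2.54,-4.3,8.5 , -2.81,0.62,2.76,-4.3,8.5 , -2.6,0.62,2.97,-4.3,8.5 , -2.37,0.62,3.15,-4.3,8.5 , -2.13,0.62,3.32,-4.3,8.5 , -1.87,0.62,3.47,-4.3,8.5
```

View pics/1.png

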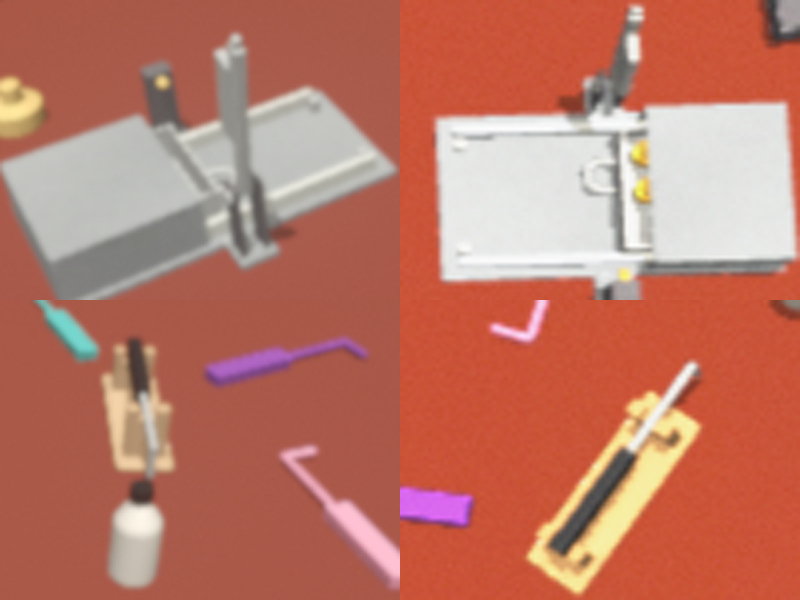

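The crop confirms it: the black-handled hook in the cradle (top pixel 179,211) is the one meant, and the other three are coloured and lying flat. The tray's wire loop shows at top pixel about (315,204), clearly towards dock +x. Moving to the hook.

Call:
step_arm:
  rows: [-2.94,0,-2.48,-5.85,8.5,-3.18,0,-2.17,-5.85,8.5,-3.38,0,-1.83,-5.85,8.5,-3.55,0,-1.48,-5.85,8.5,-3.68,0,-1.11,-5.85,8.5,-3.77,0,-0.73,-5.85,8.5,-3.83,0,-0.34,-5.85,8.5,-3.84,0,0.05,-5.85,8.5]
  grip_force: 90

```text
clock: 2.05
tcp_pos: [0.3548, -0.3894, 0.2308]
eef_rot: [0.374, -0.599, 0.602, -0.373]
force: [0.7, -0.2, 0.2]
finger_gap: 0.997
```

Call:
step_arm:
  rows: [-3.82,0,0.44,-5.85,8.5,-3.75,0,0.83,-5.85,8.5,-3.65,0,1.21,-5.85,8.5,-3.94,0.6,-0.2,-4.3,8.5,-3.94,0.6,0.1,-4.3,8.5,-3.92,0.6,0.4,-4.3,8.5,-3.88,0.6,0.7,-4.3,8.5,-3.82,0.6,1,-4.3,8.5]

```text
clock: 2.85
tcp_pos: [0.4391, -0.0851, 0.2022]
eef_rot: [-0.559, 0.428, -0.438, 0.559]
force: [1.5, 0.6, 0.8]
finger_gap: 0.994
```

Run:
```python
from h import *
plan([(0.499,0.326,0.13,-31.2)],8.5)
b=np.load("b.npy",allow_pickle=True).item();K=np.array(b["intrinsics"]);M=RM(b);o=np.array(b["origin"])
def ray(u,v,z):
    d=M@np.array([(u-K[0,2])/K[0,0],(v-K[1,2])/K[1,1],1]);return (o+d*(z-o[2])/d[2]).round(4)
cp=lambda x,y:(265+(x-400)/4-.4,160+y/4-.4)
for n,x,y,z in[("pin+",459,144,.02),("pin-",462,248,.02),("loopend",584,176,.022),("loop mid",600,176,.022),("loop top",602,160,.022),("loop bot",602,192,.022),("wall top",622,140,.046),("wall bot",628,248,.046),("plate TL",437,118,.006),("plate BL",442,280,.006),("tun TR",787,103,.057),("tun BR",796,256,.057),("tun TL",645,106,.057),("tun BL",652,262,.057)]: print(n,ray(*cp(x,y),z))
```

```text
now [ 0.4391 -0.0851  0.2022] -75.47 tooly [ 0.011 -0.008 -1.   ] j6 -28.3 F [1.5 0.6 0.8] gap 0.994 t 2.85
11 rows to (0.499, 0.326, 0.13, -31.2)
-3.48,0.66,1.47,-4.02,8.5 , -3.37,0.66,1.71,-4.02,8.5 , -3.24,0.66,1.94,-4.02,8.5 , -3.1,0.66,2.16,-4.02,8.5 , -2.94,0.66,2.37,-4.02,8.5 , -2.76,0.66,2.57,-4.02,8.5 , -2.58,0.66,2.76,-4.02,8.5 , -2.38,0.66,2.94,-4.02,8.5 , -2.17,0.66,3.09,-4.02,8.5 , -1.94,0.66,3.24,-4.02,8.5 , -1.71,0.66,3.37,-4.02,8.5
pin+ [ 0.5684 -0.0324  0.02  ]
pin- [ 0.4731 -0.0366  0.02  ]
loopend [ 0.5414 -0.1461  0.022 ]
loop mid [ 0.5418 -0.1606  0.022 ]
loop top [ 0.5565 -0.1624  0.022 ]
loop bot [ 0.5271 -0.1624  0.022 ]
wall top [ 0.571  -0.1773  0.046 ]
wall bot [ 0.4736 -0.1826  0.046 ]
plate TL [ 0.5948 -0.0124  0.006 ]
plate BL [ 0.4452 -0.0196  0.006 ]
tun TR [ 0.6063 -0.3232  0.057 ]
tun BR [ 0.4688 -0.329   0.057 ]
tun TL [ 0.6004 -0.1964  0.057 ]
tun BL [ 0.4603 -0.2022  0.057 ]
```

Call:
step_arm:
  rows: [-3.48,0.66,1.47,-4.02,8.5,-3.37,0.66,1.71,-4.02,8.5,-3.24,0.66,1.94,-4.02,8.5,-3.1,0.66,2.16,-4.02,8.5,-2.94,0.66,2.37,-4.02,8.5,-2.76,0.66,2.57,-4.02,8.5,-2.58,0.66,2.76,-4.02,8.5,-2.38,0.66,2.94,-4.02,8.5]

```text
clock: 3.65
tcp_pos: [0.4811, 0.2275, 0.1489]
eef_rot: [-0.66, 0.245, -0.26, 0.66]
force: [0.6, -0.2, 0.5]
finger_gap: 0.995
```

Call:
step_arm:
  rows: [-2.17,0.66,3.09,-4.02,8.5,-1.94,0.66,3.24,-4.02,8.5,0,0,0,0,8.5]

```text
clock: 3.95
tcp_pos: [0.4904, 0.3099, 0.1345]
eef_rot: [-0.677, 0.194, -0.21, 0.678]
force: [0.6, -0.5, 0.3]
finger_gap: 0.993
```

Run:
```python
from h import *
for n in("scene","top"):
    p=arm.read_camera(n)
    for q in("hook_grip","hook_tip","cradle"): print(n,q,find(q,p))
    P=cloud(p).reshape(-1,3);C=p["color"].reshape(-1,3).astype(int)
    m=(P[:,2]>.05)&(P[:,2]<.075)&(np.hypot(P[:,0]-.499,P[:,1]-.326)<.075)&(C.max(1)<90)
    q=P[m]; print(n,m.sum(),q.mean(0).round(4)); 
    if m.sum()>8:
        u,s_,v=np.linalg.svd(q[:,:2]-q[:,:2].mean(0));t=(q[:,:2]-q[:,:2].mean(0))@v[0];print(np.degrees(np.arctan2(v[0,1],v[0,0])),t.min(),t.max())
plan([(0.499,0.326,0.1,-31.2),(0.499,0.326,0.037,-31.2)],8.5)
```

```text
scene hook_grip [(0.75, [0.3254, 0.3702, 0.0065]), (0.69, [0.8052, 0.3686, 0.0061]), (0.59, [0.498, 0.3249, 0.0551]), (0.56, [0.4999, 0.5058, 0.0054])]
scene hook_tip [(0.69, [0.6265, 0.247, 0.0179]), (0.66, [0.6653, 0.4455, 0.0068]), (0.64, [0.5541, 0.6502, 0.0041]), (0.55, [0.1949, 0.436, 0.0094])]
scene cradle [(0.93, [0.4981, 0.3275, -0.0034]), (0.28, [0.6261, 0.2473, 0.0156])]
scene 76 [0.5073 0.321  0.0677]
-34.49453815417861 -0.05349552467339011 0.04752099874959563
top hook_grip [(0.74, [0.4993, 0.5036, 0.0079]), (0.71, [0.324, 0.3699, 0.0061]), (0.61, [0.8031, 0.3643, 0.0087]), (0.58, [0.4998, 0.33, 0.0593])]
top hook_tip [(0.72, [0.1855, 0.441, 0.0109]), (0.72, [0.6692, 0.4444, 0.0067]), (0.7, [0.5513, 0.6404, 0.0089]), (0.56, [0.6293, 0.2464, 0.0188])]
top cradle [(0.59, [0.4979, 0.3311, 0.0034])]
top 28 [0.4661 0.3491 0.0665]
134.1210903804799 -0.014636420074437013 0.012176548223054985
now [0.4906 0.3049 0.1356] -33.53 tooly [ 0.022 -0.007 -1.   ] j6 -25.9 F [-0.3 -0.6  0.4] gap 0.993 t 4.35
2 rows to (0.499, 0.326, 0.1, -31.2)
-0.23,1.78,1.11,-1.17,8.5 , -0.21,1.78,1.12,-1.17,8.5
2 rows to (0.499, 0.326, 0.037, -31.2)
0.0,3.15,0.0,-0.0,8.5 , 0.0,3.15,0.0,-0.0,8.5
```

Call:
step_arm:
  rows: [-0.23,1.8,1.1,-1.2,8.5,-0.2,1.8,1.1,-1,8.5,0,0,0,0,8.5]

```text
clock: 4.65
tcp_pos: [0.5016, 0.3236, 0.1013]
eef_rot: [-0.68, 0.183, -0.201, 0.681]
force: [-0.2, -0.1, 0.4]
finger_gap: 0.993
```

Run:
```python
from h import *
plan([(0.499,0.3265,0.037,-31.5)],8.5,step=2)
```

```text
now [0.5016 0.3236 0.1013] -31.54 tooly [ 0.026 -0.005 -1.   ] j6 -26.8 F [-0.2 -0.1  0.4] gap 0.993 t 4.65
4 rows to (0.499, 0.3265, 0.037, -31.5)
-0.09,1.61,0.03,-0.01,8.5 , -0.09,1.61,0.03,-0.01,8.5 , -0.09,1.61,0.03,-0.01,8.5 , -0.09,1.61,0.03,-0.01,8.5
```

Call:
step_arm:
  rows: [-0.12,1.6,0,0,8.5,-0.12,1.6,0,0,8.5,-0.12,1.6,0,0,8.5,-0.12,1.6,0,0,8.5,0,0,0,0,8.5]

```text
clock: 5.15
tcp_pos: [0.4998, 0.3228, 0.0361]
eef_rot: [-0.679, 0.184, -0.204, 0.681]
force: [-0.4, 0.4, -0.7]
finger_gap: 0.997
```

Call:
step_arm:
  rows: [0,0,0,0,4,0,0,0,0,2.5,0,0,0,0,0,0,0,0,0,0,0,0,0,0,0,0,0,0,0,0,0,0,0,0,0]

```text
clock: 5.85
tcp_pos: [0.5035, 0.3252, 0.0409]
eef_rot: [-0.675, 0.183, -0.207, 0.684]
force: [0.8, -0.1, -1.7]
finger_gap: 0.172
```

Run:
```python
from h import *
plan([(0.499,0.3265,0.14,-31.5)],0,step=2)
```

```text
now [0.5035 0.3252 0.0409] -31.99 tooly [ 0.036  0.002 -0.999] j6 -26.2 F [ 0.8 -0.1 -1.7] gap 0.172 t 5.85
5 rows to (0.499, 0.3265, 0.14, -31.5)
-0.09,-1.98,-0.03,-0.1,0.0 , -0.09,-1.98,-0.03,-0.1,0.0 , -0.09,-1.98,-0.03,-0.1,0.0 , -0.09,-1.98,-0.03,-0.1,0.0 , -0.09,-1.98,-0.03,-0.1,0.0
```

Call:
step_arm:
  rows: [0,-1,0,0,0,0,-2,0,0,0,0,-2,0,0,0,0,-2,0,0,0,0,-2,0,0,0,0,-2,0,0,0,0,0,0,0,0]

```text
clock: 6.55
tcp_pos: [0.4969, 0.3231, 0.1557]
eef_rot: [-0.677, 0.184, -0.205, 0.682]
force: [-0.1, 0.0, -1.5]
finger_gap: 0.171
```

Run:
```python
from h import *
p=arm.read_camera("scene");
for q in("hook_grip","hook_tip"): print(q,find(q,p))
save(p,"2.png",(230,90,400,220),4)
plan([(0.5346,-0.0135,0.15,-87.4)],0,step=2.5,dsp=4)
```

```text
hook_grip [(0.94, [0.8048, 0.3662, 0.0046]), (0.75, [0.499, 0.5078, 0.0074]), (0.64, [0.3239, 0.3714, 0.0038]), (0.52, [0.4877, 0.3192, 0.1713])]
hook_tip [(0.83, [0.6657, 0.4439, 0.0104]), (0.81, [0.5538, 0.6455, 0.0044]), (0.75, [0.195, 0.4342, 0.0099]), (0.71, [0.6212, 0.2458, 0.1335])]
now [0.4945 0.3216 0.1511] -31.96 tooly [ 0.025 -0.006 -1.   ] j6 -26.3 F [-0.   0.2 -1.6] gap 0.168 t 6.7
14 rows to (0.5346, -0.0135, 0.15, -87.4)
1.51,0.01,-1.88,3.96,0.0 , 1.64,0.01,-1.77,3.96,0.0 , 1.75,0.01,-1.65,3.96,0.0 , 1.86,0.01,-1.53,3.96,0.0 , 1.97,0.01,-1.4,3.96,0.0 , 2.06,0.01,-1.26,3.96,0.0 , 2.14,0.01,-1.11,3.96,0.0 , 2.21,0.01,-0.96,3.96,0.0 , 2.27,0.01,-0.81,3.96,0.0 , 2.32,0.01,-0.65,3.96,0.0 , 2.36,0.01,-0.49,3.96,0.0 , 2.39,0.01,-0.32,3.96,0.0 , 2.41,0.01,-0.16,3.96,0.0 , 2.41,0.01,0.01,3.96,0.0
```

View pics/2.png

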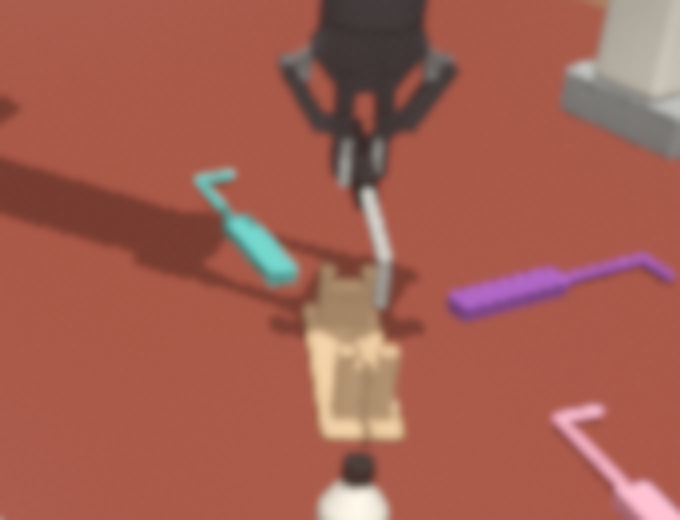

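The picture shows the black hook held by the middle of its handle, rod towards the camera with the prong at (383,290), and the cradle empty. Moving towards the tray.

Call:
step_arm:
  rows: [1.51,0,-1.88,3.96,0,1.64,0,-1.77,3.96,0,1.75,0,-1.65,3.96,0,1.86,0,-1.53,3.96,0,1.97,0,-1.4,3.96,0,2.06,0,-1.26,3.96,0,2.14,0,-1.11,3.96,0,2.21,0,-0.96,3.96,0]

```text
clock: 7.5
tcp_pos: [0.5059, 0.1223, 0.1373]
eef_rot: [0.602, -0.375, 0.38, -0.593]
force: [0.2, 0.3, -1.3]
finger_gap: 0.172
```

Call:
step_arm:
  rows: [2.27,0,-0.81,3.96,0,2.32,0,-0.65,3.96,0,2.36,0,-0.49,3.96,0,2.39,0,-0.32,3.96,0,2.2,0,-0.16,3.96,0,0,0,0,0,0]

```text
clock: 8.1
tcp_pos: [0.5085, -0.0037, 0.1272]
eef_rot: [0.529, -0.481, 0.478, -0.51]
force: [0.8, 0.2, -1.5]
finger_gap: 0.172
```

Run:
```python
from h import *
plan([(0.5346,-0.0135,0.072,-87.4)],0,step=2,dsp=4)
```

```text
now [ 0.5085 -0.0037  0.1272] -85.38 tooly [-0.022 -0.017 -1.   ] j6 -6.6 F [ 0.8  0.2 -1.5] gap 0.172 t 8.1
4 rows to (0.5346, -0.0135, 0.072, -87.4)
0.3,1.38,0.63,0.51,0.0 , 0.29,1.38,0.63,0.51,0.0 , 0.29,1.38,0.64,0.51,0.0 , 0.28,1.38,0.64,0.51,0.0
```

Call:
step_arm:
  rows: [0.3,1.38,0.66,0.5,0,0.3,1.38,0.66,0.5,0,0.3,1.38,0.66,0.5,0,0.25,1.38,0.66,0.5,0,0,0,0,0,0]

```text
clock: 8.6
tcp_pos: [0.5325, -0.012, 0.0614]
eef_rot: [0.523, -0.492, 0.484, -0.501]
force: [-0.6, -0.5, -1.4]
finger_gap: 0.175
```

Run:
```python
from h import *
a=arm.read_camera("scene");b=arm.read_camera("top")
for p in(a,b):
    for q in("hook_tip","tray_front"): print(q,[(r,px(p,r[1])) for r in find(q,p)][:5])
c=lambda p,x0,y0,x1,y1,W,H:cv2.resize(p["color"][y0:y1,x0:x1,::-1],(W,H),interpolation=cv2.INTER_CUBIC)
cv2.imwrite("pics/3.png",np.hstack([c(a,140,200,220,270,400,350),c(b,280,170,340,222,400,350)]))
np.save("a.npy",a,allow_pickle=True);np.save("b.npy",b,allow_pickle=True)
plan([(0.5346,-0.0135,0.035,-87.4)],0,step=2,dsp=4)
```

```text
hook_tip [((0.97, [0.5382, -0.1582, 0.0373]), [177, 226]), ((0.63, [0.6685, 0.4449, 0.0087]), [381, 191]), ((0.53, [0.5549, 0.6453, 0.0047]), [397, 160]), ((0.46, [0.1934, 0.4332, 0.007]), [288, 134])]
tray_front [((0.71, [0.6464, -0.1623, 0.2034]), [185, 194]), ((0.7, [0.529, -0.177, 0.0237]), [169, 230])]
hook_tip [((0.72, [0.6696, 0.441, 0.0081]), [152, 166]), ((0.63, [0.5398, -0.1563, 0.0364]), [314, 203]), ((0.57, [0.5542, 0.6434, 0.0078]), [96, 195]), ((0.56, [0.1888, 0.4404, 0.009]), [144, 298])]
tray_front [((0.53, [0.5304, -0.1775, 0.0218]), [319, 207])]
now [ 0.5347 -0.0125  0.0658] -87.28 tooly [-0.023 -0.015 -1.   ] j6 -5.4 F [ 0.  -0.4 -1.1] gap 0.17 t 8.9
2 rows to (0.5346, -0.0135, 0.035, -87.4)
0.05,1.54,-0.01,0.06,0.0 , 0.05,1.54,-0.01,0.06,0.0
```

View pics/3.png

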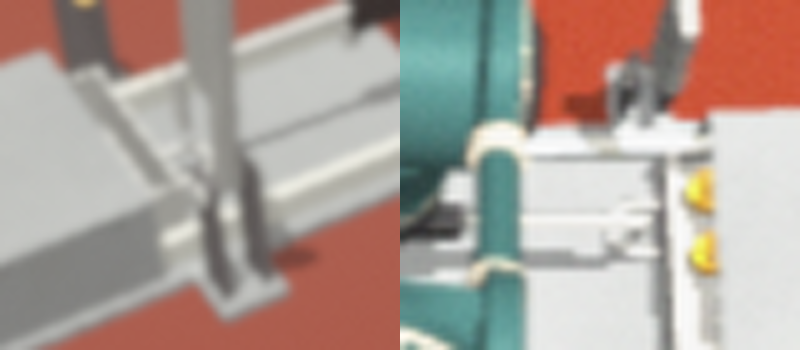

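The top crop shows the prong over the loop (prong and loop both near pixel (630,230)). The networks and parallax put the prong about 2–3 mm short in x and 7 mm short in y. Correcting, then lowering.

Call:
step_arm:
  rows: [0.35,0,0.15,0,0,0.35,0,0.15,0,0,0,0.8,0,0,0,0,0.9,0,0,0,0,0.9,0,0,0,0,0.3,0,0,0]

```text
clock: 9.5
tcp_pos: [0.5393, -0.0206, 0.0374]
eef_rot: [0.52, -0.489, 0.487, -0.503]
force: [0.3, 0.6, -1.2]
finger_gap: 0.176
```

Run:
```python
from h import *
p=arm.read_camera("scene")
for q in("hook_tip","tray_front"): print(q,[(r,px(p,r[1])) for r in find(q,p)][:5])
b=arm.read_camera("top");print([(r,px(b,r[1])) for r in find("hook_tip",b)])
plan([(0.5346,-0.02,0.038,-87.4)],0,step=2,dsp=4)
```

```text
hook_tip [((0.96, [0.5419, -0.1676, 0.0126]), [175, 235]), ((0.82, [0.6699, 0.4412, 0.0105]), [381, 191]), ((0.69, [0.1925, 0.4331, 0.0088]), [288, 134]), ((0.64, [0.5577, 0.6496, 0.0053]), [398, 160])]
tray_front [((0.57, [0.529, -0.1787, 0.0237]), [169, 230])]
[((0.9, [0.1885, 0.4405, 0.0095]), [144, 299]), ((0.68, [0.6679, 0.4416, 0.0078]), [152, 167]), ((0.58, [0.5565, 0.642, 0.009]), [96, 195]), ((0.54, [0.5452, -0.1668, 0.0158]), [316, 203])]
now [ 0.5408 -0.0206  0.0392] -87.28 tooly [-0.015 -0.016 -1.   ] j6 -6.1 F [ 0.1  0.8 -0.4] gap 0.173 t 9.75
1 rows to (0.5346, -0.02, 0.038, -87.4)
-0.09,0.12,-0.62,0.12,0.0
```

Call:
step_arm:
  rows: [-0.5,0.1,0,0,0,-0.5,0.1,0,0,0,-0.8,0,0,0,0,-1,0,0,0,0,-1,0,0,0,0]

```text
clock: 10.25
tcp_pos: [0.5396, 0.018, 0.0374]
eef_rot: [0.519, -0.487, 0.489, -0.504]
force: [-0.2, -3.2, -2.3]
finger_gap: 0.17
```

Run:
```python
from h import *
p=arm.read_camera("scene")
for q in("hook_tip","tray_front"): print(q,[(r,px(p,r[1])) for r in find(q,p)][:5])
plan([(0.535,0.13,0.038,-87.4)],0,step=2,dsp=4)
```

```text
hook_tip [((0.8, [0.5447, -0.131, 0.013]), [189, 231]), ((0.78, [0.6654, 0.4438, 0.0076]), [380, 191]), ((0.75, [0.1938, 0.4365, 0.0092]), [289, 133]), ((0.53, [0.5561, 0.6467, 0.0068]), [397, 160])]
tray_front [((0.71, [0.5298, -0.1488, 0.024]), [180, 227])]
now [0.5398 0.0188 0.0375] -87.26 tooly [-0.013 -0.017 -1.   ] j6 -1.9 F [ 0.   0.4 -0.5] gap 0.175 t 10.4
6 rows to (0.535, 0.13, 0.038, -87.4)
-1.86,-0.01,0.01,0.02,0.0 , -1.86,-0.01,0.01,0.02,0.0 , -1.86,-0.01,0.01,0.02,0.0 , -1.86,-0.01,0.01,0.02,0.0 , -1.86,-0.01,0.01,0.02,0.0 , -1.86,-0.01,0.01,0.02,0.0
```

Call:
step_arm:
  rows: [-1.2,0,0,0,0,-1.6,0,0,0,0,-1.6,0,0,0,0,-1.6,0,0,0,0,-1.5,0,0,0,0,-1.2,0,0,0,0,-0.8,0,0,0,0]

```text
clock: 11.1
tcp_pos: [0.5348, 0.1175, 0.0361]
eef_rot: [0.521, -0.486, 0.49, -0.503]
force: [-0.5, -3.8, -1.3]
finger_gap: 0.172
```

Run:
```python
from h import *
p=arm.read_camera("scene")
for q in("hook_tip","tray_front","stops"): print(q,[(r,px(p,r[1])) for r in find(q,p)][:5])
plan([(0.535,0.13,0.038,-87.4)],0,step=2,dsp=4)
```

```text
hook_tip [((0.91, [0.6681, 0.4441, 0.0087]), [381, 191]), ((0.8, [0.5401, -0.0317, 0.0125]), [222, 218]), ((0.63, [0.5567, 0.648, 0.0053]), [398, 160]), ((0.5, [0.1933, 0.4345, 0.0092]), [288, 134])]
tray_front [((0.77, [0.5252, -0.0491, 0.0228]), [214, 214]), ((0.56, [0.6216, -0.1661, 0.0661]), [185, 237])]
stops [((0.92, [0.5229, -0.0375, 0.0039]), [218, 218])]
now [0.535  0.117  0.0361] -87.27 tooly [-0.013 -0.021 -1.   ] j6 8.5 F [ 0.5  0.5 -1.6] gap 0.173 t 11.3
1 rows to (0.535, 0.13, 0.038, -87.4)
-1.29,-0.19,0.06,0.13,0.0
```

About 12 mm remains. Pulling slowly until the force rises at the stop pins.

Call:
step_arm:
  rows: [-0.5,0,0,0,0,-0.5,0,0,0,0,-0.4,0,0,0,0]

```text
clock: 11.6
tcp_pos: [0.5339, 0.1288, 0.0353]
eef_rot: [0.521, -0.486, 0.49, -0.502]
force: [1.2, -10.6, -3.1]
finger_gap: 0.175
```

Call:
step_arm:
  rows: [-0.3,0,0,0,0,-0.3,0,0,0,0]

```text
clock: 11.8
tcp_pos: [0.533, 0.1292, 0.034]
eef_rot: [0.525, -0.482, 0.491, -0.5]
force: [2.4, -13.7, -3.5]
finger_gap: 0.177
```

Call:
step_arm:
  rows: [0.3,0,0,0,0,0.4,0,0,0,0,0.2,0,0,0,0]

```text
clock: 12.1
tcp_pos: [0.5336, 0.1205, 0.034]
eef_rot: [0.524, -0.483, 0.491, -0.5]
force: [-0.3, -0.1, -1.2]
finger_gap: 0.167
```

Run:
```python
from h import *
a=arm.read_camera("scene")
for q in("hook_tip","tray_front","stops"): print(q,[(r,px(a,r[1])) for r in find(q,a)][:5])
save(a,"4.png",(130,160,260,260),5)
plan([(0.535,0.12,0.11,-87.4)],0,step=2,dsp=4)
```

```text
hook_tip [((0.79, [0.5554, 0.6493, 0.0071]), [398, 159]), ((0.75, [0.5356, -0.0245, 0.0128]), [224, 216]), ((0.6, [0.6673, 0.4436, 0.0074]), [380, 192]), ((0.59, [0.193, 0.435, 0.0069]), [288, 134])]
tray_front [((0.81, [0.5215, -0.04, 0.0226]), [216, 212])]
stops [((0.68, [0.5208, -0.042, 0.0021]), [216, 218])]
now [0.5336 0.1206 0.0341] -87.12 tooly [-0.016 -0.033 -0.999] j6 9.7 F [-0.6  0.5 -1.8] gap 0.171 t 12.3
4 rows to (0.535, 0.12, 0.11, -87.4)
0.02,-1.9,0.03,0.07,0.0 , 0.02,-1.9,0.03,0.07,0.0 , 0.02,-1.9,0.03,0.07,0.0 , 0.02,-1.9,0.03,0.07,0.0
```

View pics/4.png

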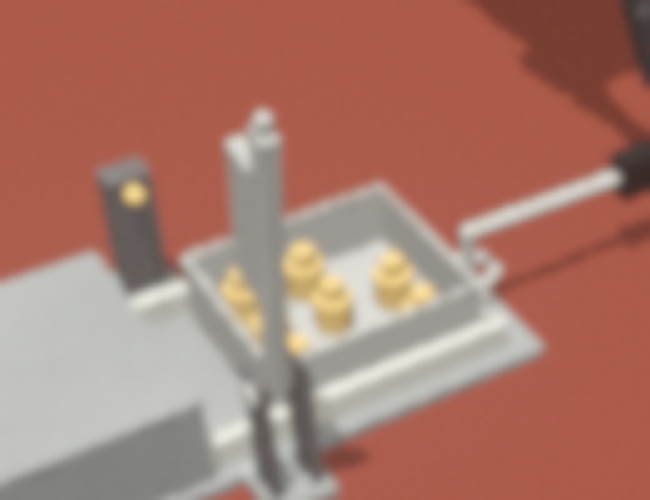

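The picture shows the tray fully out of the tunnel, its front at the pins, with the prong standing free inside the loop (480,270) and the keeper bar upright at (255,230). Lifting the hook out.

Call:
step_arm:
  rows: [0,-0.8,0,0,0,0.04,-1.2,0,0,0,0.05,-1.6,0,0,0,0,-2,0,0,0,0,-4,0,0,0,0,-4,0,0,0,0,-4,0,0,0,0,-4,0,0,0]

```text
clock: 13.1
tcp_pos: [0.5324, 0.1275, 0.2569]
eef_rot: [0.528, -0.485, 0.489, -0.497]
force: [0.4, -0.2, -0.8]
finger_gap: 0.173
```

Run:
```python
from h import *
a=arm.read_camera("scene")
for q in("hook_tip","tray_front","stops","keeper_end","keeper_hinge"): print(q,[(r,px(a,r[1])) for r in find(q,a)][:5])
plan([(0.60,-0.02,0.265,-160),(0.70,-0.165,0.265,-222)],0,step=2.5,dsp=5)
```

```text
hook_tip [((0.78, [0.1924, 0.4345, 0.0079]), [288, 134]), ((0.73, [0.5372, -0.0196, 0.2339]), [222, 144]), ((0.65, [0.5539, 0.6485, 0.0053]), [397, 160]), ((0.62, [0.664, 0.4456, 0.008]), [380, 191])]
tray_front [((0.8, [0.5242, -0.0395, 0.022]), [217, 213])]
stops [((0.81, [0.5242, -0.037, 0.0027]), [218, 218])]
keeper_end [((0.97, [0.6482, -0.164, 0.2023]), [185, 195])]
keeper_hinge [((0.64, [0.6217, -0.1683, 0.0622]), [185, 239])]
now [0.5316 0.1272 0.253 ] -87.04 tooly [-0.029 -0.035 -0.999] j6 9.4 F [ 0.1 -0.1 -1.5] gap 0.17 t 13.4
15 rows to (0.6, -0.02, 0.265, -160)
1.0,-0.08,0.4,4.86,0.0 , 0.97,-0.08,0.49,4.86,0.0 , 0.92,-0.08,0.57,4.86,0.0 , 0.87,-0.08,0.64,4.86,0.0 , 0.81,-0.08,0.72,4.86,0.0 , 0.75,-0.08,0.78,4.86,0.0 , 0.68,-0.08,0.84,4.86,0.0 , 0.61,-0.08,0.9,4.86,0.0 , 0.53,-0.08,0.95,4.86,0.0 , 0.44,-0.08,0.99,4.86,0.0 , 0.36,-0.08,1.02,4.86,0.0 , 0.27,-0.08,1.05,4.86,0.0 , 0.18,-0.08,1.07,4.86,0.0 , 0.09,-0.08,1.08,4.86,0.0 , -0.0,-0.08,1.08,4.86,0.0
13 rows to (0.7, -0.165, 0.265, -222)
-0.34,-0.0,1.31,4.77,0.0 , -0.45,-0.0,1.28,4.77,0.0 , -0.55,-0.0,1.24,4.77,0.0 , -0.65,-0.0,1.19,4.77,0.0 , -0.75,-0.0,1.13,4.77,0.0 , -0.84,-0.0,1.06,4.77,0.0 , -0.93,-0.0,0.99,4.77,0.0 , -1.01,-0.0,0.91,4.77,0.0 , -1.08,-0.0,0.82,4.77,0.0 , -1.14,-0.0,0.73,4.77,0.0 , -1.2,-0.0,0.63,4.77,0.0 , -1.25,-0.0,0.53,4.77,0.0 , -1.29,-0.0,0.42,4.77,0.0
```

Call:
step_arm:
  rows: [1.0,-0.15,0.4,4.86,0,0.97,-0.15,0.49,4.86,0,0.92,-0.15,0.57,4.86,0,0.87,-0.15,0.64,4.86,0,0.81,-0.15,0.72,4.86,0,0.75,-0.15,0.78,4.86,0,0.68,-0.15,0.84,4.86,0,0.61,-0.15,0.9,4.86,0]

```text
clock: 14.2
tcp_pos: [0.5556, 0.0458, 0.2449]
eef_rot: [0.341, -0.632, 0.635, -0.286]
force: [0.1, 0.4, -1.4]
finger_gap: 0.174
```

Call:
step_arm:
  rows: [0.53,-0.15,0.95,4.86,0,0.44,-0.15,0.99,4.86,0,0.36,-0.15,1.02,4.86,0,0.27,-0.15,1.05,4.86,0,0.18,-0.15,1.07,4.86,0,0.09,-0.15,1.08,4.86,0,0,-0.15,1.08,4.86,0,0,0,0,0,0]

```text
clock: 15.0
tcp_pos: [0.5747, -0.0276, 0.2332]
eef_rot: [0.145, -0.69, 0.706, -0.065]
force: [0.1, 0.0, -1.8]
finger_gap: 0.173
```

Run:
```python
from h import *
plan([(0.70,-0.165,0.265,-222)],0,step=2.5,dsp=5)
```

```text
now [ 0.5747 -0.0276  0.2332] -162.89 tooly [-0.109 -0.038 -0.993] j6 69.9 F [ 0.1  0.  -1.8] gap 0.173 t 15.0
12 rows to (0.7, -0.165, 0.265, -222)
-0.66,-0.26,1.4,4.93,0.0 , -0.78,-0.26,1.34,4.93,0.0 , -0.89,-0.26,1.27,4.93,0.0 , -1.0,-0.26,1.19,4.93,0.0 , -1.09,-0.26,1.1,4.93,0.0 , -1.19,-0.26,1.0,4.93,0.0 , -1.27,-0.26,0.89,4.93,0.0 , -1.34,-0.26,0.78,4.93,0.0 , -1.4,-0.26,0.66,4.93,0.0 , -1.45,-0.26,0.54,4.93,0.0 , -1.49,-0.26,0.41,4.93,0.0 , -1.52,-0.26,0.28,4.93,0.0
```

Call:
step_arm:
  rows: [0,-0.1,0,4.9,0,0,-0.1,0,4.9,0,0,-0.1,0,4.9,0,0,-0.1,0,4.9,0]

```text
clock: 15.4
tcp_pos: [0.5696, -0.0259, 0.2287]
eef_rot: [0.027, -0.692, 0.719, 0.061]
force: [0.6, 0.3, -1.5]
finger_gap: 0.175
```

Run:
```python
from h import *
print(arm.read_state()["qpos"])
plan([(0.70,-0.165,0.25,-222)],0,step=2.5,dsp=5)
```

```text
[-0.06275303  0.15145688  1.74880878 -0.04415433  1.36412597  1.56694878]
now [ 0.5696 -0.0259  0.2287] 177.15 tooly [-0.125 -0.035 -0.992] j6 89.8 F [ 0.6  0.3 -1.5] gap 0.175 t 15.4
8 rows to (0.7, -0.165, 0.25, -222)
-1.71,-0.27,1.66,4.89,0.0 , -1.85,-0.27,1.5,4.89,0.0 , -1.97,-0.27,1.34,4.89,0.0 , -2.08,-0.27,1.17,4.89,0.0 , -2.17,-0.27,0.99,4.89,0.0 , -2.25,-0.27,0.8,4.89,0.0 , -2.31,-0.27,0.6,4.89,0.0 , -2.35,-0.27,0.4,4.89,0.0
```

Call:
step_arm:
  rows: [-1.5,-1,1.4,0,0,-1.5,-1,1.4,0,0,-1.5,-1,1.4,0,0,-1.5,-0.5,1.4,0,0]

```text
clock: 15.8
tcp_pos: [0.6257, -0.0798, 0.2501]
eef_rot: [0.037, -0.693, 0.717, 0.062]
force: [0.2, -0.4, -1.1]
finger_gap: 0.167
```

Run:
```python
from h import *
print(arm.read_state()["qpos"])
plan([(0.70,-0.165,0.25,-222)],0,step=2.5,dsp=5)
```

```text
[-0.13824304  0.26198676  1.57857887 -0.05139706  1.43753345  1.47826901]
now [ 0.6257 -0.0798  0.2501] 177.82 tooly [-0.141 -0.032 -0.989] j6 84.7 F [ 0.2 -0.4 -1.1] gap 0.167 t 15.8
8 rows to (0.7, -0.165, 0.25, -222)
-0.97,0.0,1.03,4.98,0.0 , -1.05,0.0,0.94,4.98,0.0 , -1.13,0.0,0.85,4.98,0.0 , -1.2,0.0,0.74,4.98,0.0 , -1.26,0.0,0.64,4.98,0.0 , -1.31,0.0,0.53,4.98,0.0 , -1.35,0.0,0.41,4.98,0.0 , -1.38,0.0,0.29,4.98,0.0
```

Call:
step_arm:
  rows: [-1,0,1.1,5,0,-1.1,0,1.0,5,0,-1.2,0,0.9,5,0,-1.2,0,0.8,5,0,-1.3,0,0.7,5,0,-1.4,0,0.6,5,0,-1.4,0,0.5,5,0,-1.4,0,0.4,5,0]

```text
clock: 16.6
tcp_pos: [0.6962, -0.1687, 0.2248]
eef_rot: [-0.203, -0.628, 0.686, 0.307]
force: [1.0, -0.6, -0.8]
finger_gap: 0.17
```

Run:
```python
from h import *
plan([(0.70,-0.165,0.25,-222)],0,step=2.5,dsp=5)
p=arm.read_camera("scene")
for q in("hook_tip","keeper_end","tray_front"): print(q,[(r,px(p,r[1])) for r in find(q,p)][:5])
save(p,"5.png",(90,60,270,210),4)
```

```text
now [ 0.6962 -0.1687  0.2248] 137.22 tooly [-0.167 -0.024 -0.986] j6 119.2 F [ 1.  -0.6 -0.8] gap 0.17 t 16.6
2 rows to (0.7, -0.165, 0.25, -222)
-0.01,-1.26,-0.26,-0.39,0.0 , -0.02,-1.26,-0.26,-0.39,0.0
hook_tip [((0.82, [0.555, 0.6482, 0.0039]), [397, 160]), ((0.64, [0.6672, 0.4438, 0.0083]), [380, 191]), ((0.55, [0.1909, 0.4349, 0.0077]), [288, 134])]
keeper_end [((0.75, [0.6494, -0.1656, 0.2017]), [184, 196])]
tray_front [((0.81, [0.5215, -0.0374, 0.0238]), [217, 212])]
```

View pics/5.png

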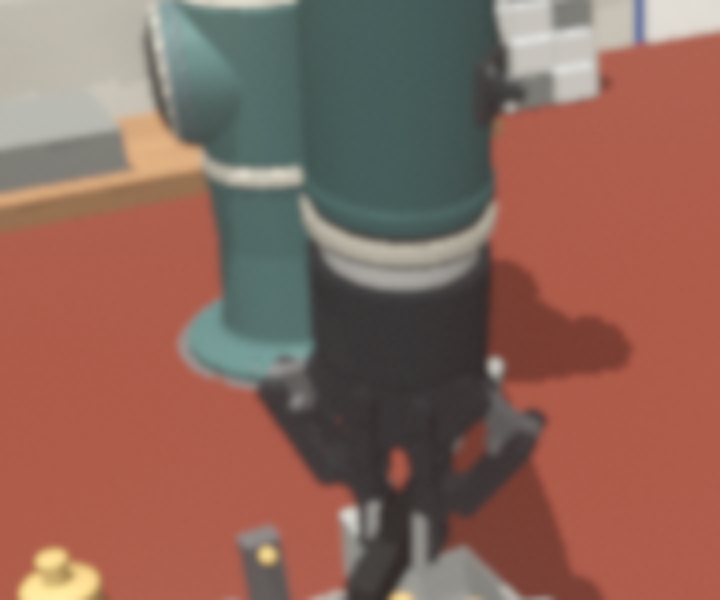

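The gripper stands just in front (+x side) of the upright keeper, as planned (fingers at (400,500), catch post at (265,570)). Next I push the keeper over along its arc.

```bash
cat >> h.py <<'E'
def plan2(wps,grip=0,n=None,step=2.2,spin=0):
    s=arm.read_state();M=R.from_quat(s["eef_rot"]).as_matrix();p=np.array(s["tcp_pos"])
    print("now",p.round(4),"psi",np.degrees(np.arctan2(M[1,0],M[0,0])).round(1),"tooly",M[:,1].round(3),"x",M[:,0].round(3),"j6",np.degrees(s["qpos"][5]).round(1),"F",np.round(s["force"],1),"t",round(s["clock"],2))
    out=[]
    for q in wps:
        d=np.array(q)-p;k=max(1,int(np.ceil(np.linalg.norm(d)*100/step)))
        v=M.T@d/k*100; out+=[[round(float(x),2) for x in v]+[spin,grip]]*k; p=np.array(q)
    print(len(out),*[str(o)[1:-1] for o in out],sep=" | ")
E
python3 - <<'E'
from h import *
plan2([(.697,-.165,.20),(.655,-.165,.198),(.63,-.165,.197),(.612,-.1655,.192),(.5815,-.167,.180)])
E
```

```text
now [ 0.6959 -0.1684  0.2254] psi 137.5 tooly [-0.166 -0.024 -0.986] x [-0.732  0.672  0.107] j6 118.9 F [-0.3  0.  -1.1] t 16.8
9 | -0.06, 1.24, -0.33, 0, 0 | -0.06, 1.24, -0.33, 0, 0 | 1.53, 0.45, 1.37, 0, 0 | 1.53, 0.45, 1.37, 0, 0 | 0.91, 0.26, 0.82, 0, 0 | 0.91, 0.26, 0.82, 0, 0 | 1.23, 0.79, 1.16, 0, 0 | 1.0, 0.85, 0.98, 0, 0 | 1.0, 0.85, 0.98, 0, 0
```

Call:
step_arm:
  rows: [-0.05,1.2,-0.35,0,0,-0.05,1.0,-0.35,0,0,1.5,0.4,1.4,0,0,1.5,0.4,1.4,0,0,0.9,0.2,0.8,0,0,0.9,0.2,0.8,0,0]

```text
clock: 17.4
tcp_pos: [0.6287, -0.1597, 0.1952]
eef_rot: [-0.196, -0.631, 0.688, 0.302]
force: [1.4, 0.0, -0.6]
finger_gap: 0.172
```

Run:
```python
from h import *
p=arm.read_camera("scene")
for q in("keeper_end",): print(q,[(r,px(p,r[1])) for r in find(q,p)][:5])
plan2([(.612,-.1655,.192),(.5815,-.167,.180),(.5546,-.168,.161)])
```

```text
keeper_end [((0.68, [0.5229, -0.0411, 0.023]), [216, 213]), ((0.51, [0.6127, -0.1652, 0.2054]), [178, 186])]
now [ 0.6276 -0.1595  0.1952] psi 138.1 tooly [-0.17  -0.022 -0.985] x [-0.74   0.663  0.113] j6 117.9 F [ 0.3 -0.8 -1.5] t 17.5
5 | 0.72, 0.6, 1.42, 0, 0 | 1.01, 0.85, 0.97, 0, 0 | 1.01, 0.85, 0.97, 0, 0 | 0.86, 1.17, 0.79, 0, 0 | 0.86, 1.17, 0.79, 0, 0
```

Call:
step_arm:
  rows: [0.72,0.6,1.42,0,0,1.0,0.85,0.97,0,0,1.0,0.85,0.97,0,0,0.86,1.17,0.79,0,0,0.86,1.17,0.79,0,0]

```text
clock: 18.0
tcp_pos: [0.5586, -0.166, 0.1608]
eef_rot: [-0.197, -0.633, 0.688, 0.297]
force: [0.3, -0.5, -1.6]
finger_gap: 0.17
```

Run:
```python
from h import *
plan2([(.5546,-.168,.161),(.533,-.169,.1355),(.519,-.17,.106)])
```

```text
now [ 0.5586 -0.166   0.1608] psi 138.6 tooly [-0.159 -0.023 -0.987] x [-0.746  0.658  0.105] j6 115.9 F [ 0.3 -0.5 -1.6] t 18.0
5 | 0.17, 0.05, 0.42, 0, 0 | 0.64, 1.43, 0.58, 0, 0 | 0.64, 1.43, 0.58, 0, 0 | 0.33, 1.57, 0.31, 0, 0 | 0.33, 1.57, 0.31, 0, 0
```

Call:
step_arm:
  rows: [0.4,0.7,0.6,0,0,0.55,1.43,0.5,0,0,0.5,1.43,0.5,0,0]

```text
clock: 18.3
tcp_pos: [0.5324, -0.1686, 0.1285]
eef_rot: [-0.198, -0.633, 0.688, 0.295]
force: [-0.5, -0.2, -0.8]
finger_gap: 0.17
```

Run:
```python
from h import *
p=arm.read_camera("scene");b=arm.read_camera("top")
for x in(p,b):print([(r,px(x,r[1])) for r in find("keeper_end",x)][:5],[r for r in find("tray_front",x)])
save(p,"6.png",(110,140,250,260),5)
plan2([(.519,-.17,.106),(.512,-.17,.085)])
```

```text
[((0.41, [0.5286, -0.1391, -0.0024]), [184, 233])] [(0.57, [0.52, -0.0403, 0.0237])]
[] [(0.78, [0.5246, -0.0425, 0.0259])]
now [ 0.5333 -0.169   0.1295] psi 138.7 tooly [-0.155 -0.024 -0.988] x [-0.747  0.657  0.102] j6 115.1 F [-0.1 -0.7 -1.3] t 18.6
4 | 0.38, 1.27, 0.36, 0, 0 | 0.38, 1.27, 0.36, 0, 0 | 0.15, 1.09, 0.1, 0, 0 | 0.15, 1.09, 0.1, 0, 0
```

View pics/6.png

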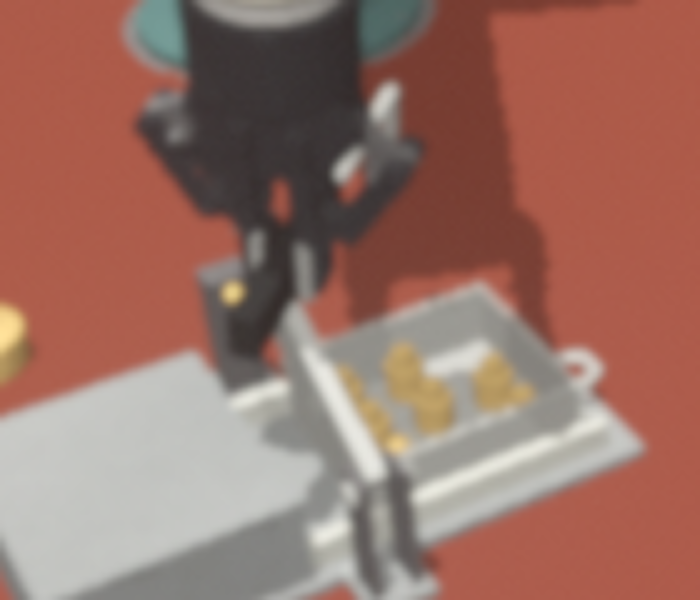

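The picture shows the keeper swung down to about 30° with the fingertips on it at (310,280); the tray is still at the pins. Continuing down.

Call:
step_arm:
  rows: [0.38,1.27,0.36,0,0,0.35,1.27,0.3,0,0,0.15,1.1,0.1,0,0,0.15,1.1,0.1,0,0]

```text
clock: 19.0
tcp_pos: [0.5154, -0.1708, 0.0847]
eef_rot: [-0.201, -0.634, 0.688, 0.292]
force: [0.6, 0.9, -0.2]
finger_gap: 0.171
```

Run:
```python
from h import *
plan2([(.512,-.17,.074),(.512,-.17,.066)],step=0.8)
```

```text
now [ 0.5154 -0.1708  0.0847] psi 138.7 tooly [-0.148 -0.026 -0.989] x [-0.748  0.656  0.094] j6 114.9 F [ 0.6  0.9 -0.2] t 19.0
3 | 0.1, 0.55, 0.02, 0, 0 | 0.1, 0.55, 0.02, 0, 0 | -0.08, 0.79, -0.09, 0, 0
```

Call:
step_arm:
  rows: [0,0.6,0,0,0,0,0.6,0,0,0,0,0.6,0,0,0]

```text
clock: 19.3
tcp_pos: [0.5146, -0.1713, 0.0738]
eef_rot: [-0.202, -0.634, 0.687, 0.292]
force: [-12.3, 8.8, 51.2]
finger_gap: 0.175
```

Call:
step_arm:
  rows: [0,0.6,0,0,0,0,0.8,0,0,0]

```text
clock: 19.5
tcp_pos: [0.5147, -0.1713, 0.0738]
eef_rot: [-0.202, -0.634, 0.687, 0.292]
force: [-15.0, 9.0, 52.0]
finger_gap: 0.173
```

Call:
step_arm:
  rows: [0,0.8,0,0,0,0,0.8,0,0,0]

```text
clock: 19.7
tcp_pos: [0.5147, -0.1713, 0.0739]
eef_rot: [-0.203, -0.634, 0.686, 0.292]
force: [-13.9, 8.5, 46.3]
finger_gap: 0.17
```

Call:
step_arm:
  rows: [0,-0.5,0,0,0,0,-1.5,0,0,0,0,-3,0,0,0,0,-4,0,0,0,0,-4,0,0,0,0,-3,0,0,0]

```text
clock: 20.3
tcp_pos: [0.5325, -0.1657, 0.2315]
eef_rot: [-0.199, -0.634, 0.686, 0.297]
force: [-0.3, -0.5, -1.6]
finger_gap: 0.169
```

Run:
```python
from h import *
p=arm.read_camera("scene");b=arm.read_camera("top")
for x in(p,b):print([(r,px(x,r[1])) for r in find("keeper_end",x)][:5],[r for r in find("tray_front",x)])
P=cloud(p)
# bar top heights: along bar from hinge
H=np.array([.620,-.1655]);u=-np.array([np.cos(.045),np.sin(.045)]);q=P.reshape(-1,3);d=(q[:,:2]-H)@u;l=(q[:,:2]-H)@np.array([-u[1],u[0]])
for a in range(0,170,15):
    m=(d>a/1e3)&(d<a/1e3+.015)&(abs(l)<.006)&(q[:,2]>.03)&(q[:,2]<.15); print(a,m.sum(),np.round(np.percentile(q[m,2],[50,90]),4) if m.sum() else '')
c=lambda p,x0,y0,x1,y1,W,H:cv2.resize(p["color"][y0:y1,x0:x1,::-1],(W,H),interpolation=cv2.INTER_CUBIC)
cv2.imwrite("pics/7.png",np.hstack([c(p,130,160,250,260,480,400),c(b,265,160,345,235,320,300) if 0 else c(b,275,165,355,245,320,400)]))
plan2([(.50,-.1,.26)])
```

```text
[((0.85, [0.4841, -0.173, 0.0743]), [162, 205]), ((0.71, [0.4985, 0.3268, -0.002]), [315, 179])] [(0.75, [0.5225, -0.0437, 0.0232])]
[] []
0 27 [0.0718 0.0743]
15 16 [0.0732 0.0742]
30 15 [0.073  0.0745]
45 26 [0.054  0.0737]
60 15 [0.0729 0.0738]
75 13 [0.0722 0.074 ]
90 14 [0.0726 0.0739]
105 11 [0.0736 0.0745]
120 10 [0.0734 0.0743]
135 11 [0.0728 0.0747]
150 5 [0.0729 0.0737]
165 43 [0.0691 0.0793]
now [ 0.5307 -0.1652  0.2275] psi 138.5 tooly [-0.161 -0.019 -0.987] x [-0.744  0.659  0.109] j6 114.7 F [ 0.3 -0.6 -1.5] t 20.6
4 | 1.73, -0.71, -0.63, 0, 0 | 1.73, -0.71, -0.63, 0, 0 | 1.73, -0.71, -0.63, 0, 0 | 1.73, -0.71, -0.63, 0, 0
```

View pics/7.png

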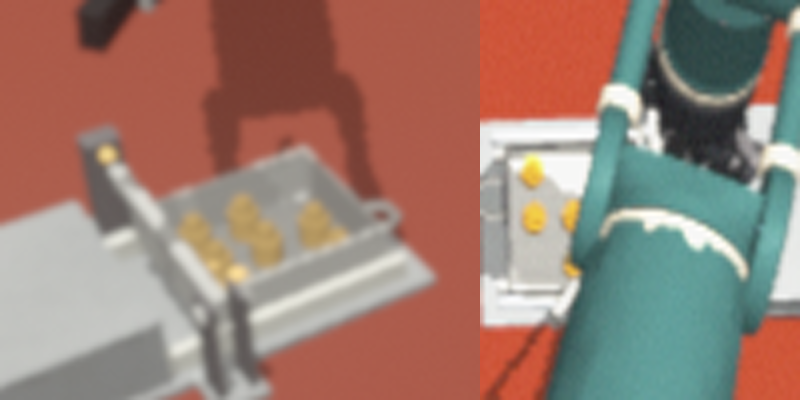

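The keeper lies level beside the catch: the bar top is 73–74.5 mm high along its whole length, so it's fully shut, and the tray stays at the pins (loop at (385,215)). Now the hook goes back, spinning the reverse way.

Call:
step_arm:
  rows: [0,-0.8,0,-6,0,0,-0.8,0,-6,0,0,-0.8,0,-6,0,0,-0.5,0,-6,0,0,-0.3,0,-6,0,0,-0.3,0,-6,0,0,-0.3,0,-6,0,0,-0.3,0,-6,0]

```text
clock: 21.4
tcp_pos: [0.5249, -0.1614, 0.2452]
eef_rot: [-0.124, 0.705, -0.698, -0.017]
force: [0.0, 0.4, -1.8]
finger_gap: 0.169
```

Run:
```python
from h import *
plan([(.50,.10,.26,-100),(.50,.32,.20,-32)],0,step=3,dsp=6)
```

```text
now [ 0.5249 -0.1614  0.2452] -171.12 tooly [-0.199 -0.006 -0.98 ] j6 64.7 F [ 0.   0.4 -1.8] gap 0.169 t 21.4
12 rows to (0.5, 0.1, 0.26, -100)
-0.13,-0.12,-2.18,-5.93,0.0 , -0.36,-0.12,-2.16,-5.93,0.0 , -0.58,-0.12,-2.11,-5.93,0.0 , -0.79,-0.12,-2.04,-5.93,0.0 , -1.0,-0.12,-1.95,-5.93,0.0 , -1.19,-0.12,-1.83,-5.93,0.0 , -1.38,-0.12,-1.7,-5.93,0.0 , -1.55,-0.12,-1.55,-5.93,0.0 , -1.7,-0.12,-1.38,-5.93,0.0 , -1.83,-0.12,-1.2,-5.93,0.0 , -1.95,-0.12,-1.0,-5.93,0.0 , -2.04,-0.12,-0.8,-5.93,0.0
12 rows to (0.5, 0.32, 0.2, -32)
-1.81,0.5,-0.32,-5.67,0.0 , -1.83,0.5,-0.14,-5.67,0.0 , -1.83,0.5,0.04,-5.67,0.0 , -1.82,0.5,0.22,-5.67,0.0 , -1.79,0.5,0.4,-5.67,0.0 , -1.74,0.5,0.58,-5.67,0.0 , -1.67,0.5,0.75,-5.67,0.0 , -1.59,0.5,0.91,-5.67,0.0 , -1.5,0.5,1.06,-5.67,0.0 , -1.38,0.5,1.2,-5.67,0.0 , -1.26,0.5,1.33,-5.67,0.0 , -1.12,0.5,1.45,-5.67,0.0
```

Call:
step_arm:
  rows: [0,0,0,0,0,0,0,0,0,0,0,0,0,0,0,0,0,0,0,0]

```text
clock: 21.8
tcp_pos: [0.5213, -0.1606, 0.2385]
eef_rot: [-0.126, 0.706, -0.697, -0.022]
force: [0.2, -0.1, -0.8]
finger_gap: 0.169
```

```bash
cat > st.py <<'E'
from h import *
plan2([(.5,.1,.25)],step=3)
print(np.round(arm.read_state()["qpos"],4),np.round(arm.read_state()["joint_torque"],2),np.round(arm.read_state()["moment"],2))
E
python3 st.py
```

```text
now [ 0.5213 -0.1606  0.2385] psi -171.4 tooly [-0.209 -0.003 -0.978] x [-0.967 -0.147  0.207] j6 65.0 F [ 0.2 -0.1 -0.8] t 21.8
9 | -0.17, -0.08, -2.9, 0, 0 | -0.17, -0.08, -2.9, 0, 0 | -0.17, -0.08, -2.9, 0, 0 | -0.17, -0.08, -2.9, 0, 0 | -0.17, -0.08, -2.9, 0, 0 | -0.17, -0.08, -2.9, 0, 0 | -0.17, -0.08, -2.9, 0, 0 | -0.17, -0.08, -2.9, 0, 0 | -0.17, -0.08, -2.9, 0, 0
[-0.3031  0.1521  1.7386 -0.0656  1.4516  1.1346] [ -0.   -44.67 -36.01  -0.37   1.19  -0.  ] [-0.02 -0.2   0.02]
```

Call:
step_arm:
  rows: [0,0,-3,0,0,0,0,-3,0,0,0,0,-3,0,0,0,0,-3,0,0]

```text
clock: 22.2
tcp_pos: [0.5039, -0.0421, 0.2404]
eef_rot: [-0.123, 0.706, -0.697, -0.026]
force: [-0.5, -0.5, -1.4]
finger_gap: 0.173
```

```bash
python3 st.py
```

```text
now [ 0.5039 -0.0421  0.2404] psi -172.0 tooly [-0.21  -0.003 -0.978] x [-0.969 -0.136  0.208] j6 76.0 F [-0.5 -0.5 -1.4] t 22.2
5 | -0.27, -0.18, -2.83, 0, 0 | -0.27, -0.18, -2.83, 0, 0 | -0.27, -0.18, -2.83, 0, 0 | -0.27, -0.18, -2.83, 0, 0 | -0.27, -0.18, -2.83, 0, 0
[-0.1143  0.0813  1.8138 -0.027   1.4563  1.3256] [ -3.12 -40.17 -35.9   -0.35   1.34  -0.53] [-0.   -0.23 -0.06]
```

Call:
step_arm:
  rows: [0,0,-1,-3,0,0,0,-1,-3,0,0,0,-1,-3,0,0,0,-1,-3,0]

```text
clock: 22.6
tcp_pos: [0.4944, 0.0015, 0.2421]
eef_rot: [-0.197, 0.704, -0.68, 0.05]
force: [-0.3, -0.5, -1.5]
finger_gap: 0.17
```

```bash
python3 st.py
```

```text
now [0.4944 0.0015 0.2421] psi -159.3 tooly [-0.209 -0.003 -0.978] x [-0.917 -0.346  0.197] j6 67.6 F [-0.3 -0.5 -1.5] t 22.6
4 | -0.94, -0.23, -2.28, 0, 0 | -0.94, -0.23, -2.28, 0, 0 | -0.94, -0.23, -2.28, 0, 0 | -0.94, -0.23, -2.28, 0, 0
[-0.0396  0.0588  1.8345 -0.0111  1.459   1.1796] [ -0.87 -39.03 -36.07  -0.11   1.24   0.39] [ 0.05 -0.18  0.02]
```

Zero-motion rows showed the cause of the growing tilt: the tool slowly leans toward the direction the hook points, by about 0.003 rad per row. If I dwell with the hook pointing outward (+x), it should recover. Spinning there.

Run:
```python
from h import *
plan([(.50,.18,.27,5)],0,step=3,dsp=8)
```

```text
now [0.4944 0.0015 0.2421] -159.31 tooly [-0.209 -0.003 -0.978] j6 67.6 F [-0.3 -0.5 -1.5] gap 0.17 t 22.6
21 rows to (0.5, 0.18, 0.27, 5)
-0.33,-0.13,-0.79,-7.82,0.0 , -0.43,-0.13,-0.73,-7.82,0.0 , -0.53,-0.13,-0.67,-7.82,0.0 , -0.61,-0.13,-0.59,-7.82,0.0 , -0.69,-0.13,-0.5,-7.82,0.0 , -0.75,-0.13,-0.4,-7.82,0.0 , -0.8,-0.13,-0.3,-7.82,0.0 , -0.83,-0.13,-0.19,-7.82,0.0 , -0.85,-0.13,-0.07,-7.82,0.0 , -0.85,-0.13,0.04,-7.82,0.0 , -0.84,-0.13,0.16,-7.82,0.0 , -0.81,-0.13,0.27,-7.82,0.0 , -0.76,-0.13,0.38,-7.82,0.0 , -0.7,-0.13,0.48,-7.82,0.0 , -0.63,-0.13,0.57,-7.82,0.0 , -0.55,-0.13,0.65,-7.82,0.0 , -0.45,-0.13,0.72,-7.82,0.0 , -0.35,-0.13,0.77,-7.82,0.0 , -0.24,-0.13,0.81,-7.82,0.0 , -0.13,-0.13,0.84,-7.82,0.0 , -0.02,-0.13,0.85,-7.82,0.0
```

Call:
step_arm:
  rows: [-0.33,-0.2,-0.79,-8,0,-0.43,-0.2,-0.73,-8,0,-0.53,-0.2,-0.67,-8,0,-0.61,-0.2,-0.59,-8,0,-0.69,-0.2,-0.5,-8,0,-0.75,-0.2,-0.4,-8,0,-0.8,-0.2,-0.3,-8,0,-0.83,-0.2,-0.19,-8,0]

```text
clock: 23.4
tcp_pos: [0.4975, 0.0727, 0.2575]
eef_rot: [-0.537, 0.562, -0.462, 0.427]
force: [0.4, -0.1, -1.6]
finger_gap: 0.167
```

Call:
step_arm:
  rows: [-0.85,-0.2,0,-8,0,-0.85,-0.2,0.1,-8,0,-0.84,-0.2,0.2,-8,0,-0.81,-0.2,0.3,-8,0,-0.76,-0.2,0.4,-8,0,-0.7,-0.2,0.5,-8,0,-0.63,-0.2,0.6,-8,0,-0.55,-0.2,0.6,-8,0]

```text
clock: 24.2
tcp_pos: [0.499, 0.1436, 0.2732]
eef_rot: [0.703, -0.237, 0.093, -0.664]
force: [0.5, -0.3, -1.5]
finger_gap: 0.17
```

```bash
python3 st.py
```

```text
now [0.499  0.1436 0.2732] psi -27.7 tooly [-0.209 -0.004 -0.978] x [ 0.87  -0.457 -0.184] j6 -51.4 F [ 0.5 -0.3 -1.5] t 24.2
2 | 1.26, 1.13, -1.8, 0, 0 | 1.26, 1.13, -1.8, 0, 0
[ 0.2063  0.0843  1.75    0.0387  1.5149 -0.8964] [ -0.69 -41.61 -36.57   0.18   1.13   1.37] [ 0.   -0.1   0.01]
```

Call:
step_arm:
  rows: [-0.4,-0.2,0.7,-8,0,-0.3,-0.2,0.7,-8,0,-0.2,-0.2,0.8,-8,0,0,-0.2,0.8,-8,0,0,-0.2,0,0,0,0,-0.2,0,0,0,0,-0.2,0,0,0,0,-0.2,0,0,0]

```text
clock: 25.0
tcp_pos: [0.5004, 0.1764, 0.289]
eef_rot: [-0.701, 0.041, 0.109, 0.704]
force: [-0.1, -0.8, -1.4]
finger_gap: 0.174
```

```bash
python3 st.py
```

```text
now [0.5004 0.1764 0.289 ] psi 5.7 tooly [-0.211 -0.006 -0.978] x [ 0.973  0.096 -0.21 ] j6 -81.0 F [-0.1 -0.8 -1.4] t 25.0
3 | 0.01, 1.29, -2.55, 0, 0 | 0.01, 1.29, -2.55, 0, 0 | 0.01, 1.29, -2.55, 0, 0
[ 0.2605  0.0974  1.7071  0.0481  1.544  -1.4139] [ 1.300e-01 -4.254e+01 -3.692e+01  2.800e-01  1.120e+00 -1.000e-02] [ 0.   -0.12  0.01]
```

Run:
```python
from h import *
plan2([(.4998,.325,.20)],step=3)
```

```text
now [0.5004 0.1764 0.289 ] psi 5.7 tooly [-0.211 -0.006 -0.978] x [ 0.973  0.096 -0.21 ] j6 -81.0 F [-0.1 -0.8 -1.4] t 25.0
6 | 0.54, 1.44, 2.44, 0, 0 | 0.54, 1.44, 2.44, 0, 0 | 0.54, 1.44, 2.44, 0, 0 | 0.54, 1.44, 2.44, 0, 0 | 0.54, 1.44, 2.44, 0, 0 | 0.54, 1.44, 2.44, 0, 0
```

Call:
step_arm:
  rows: [0,0,0,6.3,0,0,0,0,6.3,0,0,0,0,6.3,0,0,0,0,6.3,0,0,0,0,6.3,0,0,0,0,6.3,0]

```text
clock: 25.6
tcp_pos: [0.5011, 0.1742, 0.2902]
eef_rot: [0.696, -0.278, 0.137, -0.648]
force: [-0.4, 0.4, -0.1]
finger_gap: 0.168
```

Run:
```python
from h import *
plan2([(.4998,.325,.22),(.4998,.325,.15)],step=3)
```

```text
now [0.5011 0.1742 0.2902] psi -35.0 tooly [-0.209 -0.006 -0.978] x [ 0.808 -0.565 -0.169] j6 -41.3 F [-0.4  0.4 -0.1] t 25.6
9 | -1.24, 1.13, 2.21, 0, 0 | -1.24, 1.13, 2.21, 0, 0 | -1.24, 1.13, 2.21, 0, 0 | -1.24, 1.13, 2.21, 0, 0 | -1.24, 1.13, 2.21, 0, 0 | -1.24, 1.13, 2.21, 0, 0 | 0.4, 2.28, 0.29, 0, 0 | 0.4, 2.28, 0.29, 0, 0 | 0.4, 2.28, 0.29, 0, 0
```

Call:
step_arm:
  rows: [-1.24,1.13,2.21,-0.6,0,-1.24,1.13,2.21,-0.6,0,-1.24,1.13,2.21,-0.6,0,-1.24,1.13,2.21,-0.6,0,-1.24,1.13,2.21,-0.6,0,-1.24,1.13,2.21,0,0,0,0,0,0,0]

```text
clock: 26.3
tcp_pos: [0.4997, 0.3273, 0.2202]
eef_rot: [0.698, -0.265, 0.126, -0.653]
force: [-0.1, 0.1, -2.0]
finger_gap: 0.178
```

Run:
```python
from h import *
p=arm.read_camera("scene");b=arm.read_camera("top")
for x in(p,b):
  for q in("hook_tip","hook_grip","cradle"):print(q,[(r,px(x,r[1])) for r in find(q,x)][:5])
c=lambda p,x0,y0,x1,y1,W,H:cv2.resize(p["color"][y0:y1,x0:x1,::-1],(W,H),interpolation=cv2.INTER_CUBIC)
cv2.imwrite("pics/8.png",np.hstack([c(p,260,80,380,220,360,420),c(b,130,160,230,240,420,420)]))
plan2([(.4998,.325,.15)],step=3)
```

```text
hook_tip [((0.84, [0.6684, 0.4445, 0.0066]), [381, 192]), ((0.78, [0.5579, 0.6488, 0.0054]), [398, 160]), ((0.78, [0.1933, 0.4341, 0.0098]), [288, 133]), ((0.57, [0.6134, 0.2495, 0.167]), [325, 154])]
hook_grip [((0.63, [0.5026, 0.5062, 0.0095]), [357, 163]), ((0.56, [0.8056, 0.3685, 0.0082]), [399, 224]), ((0.55, [0.498, 0.324, 0.2406]), [322, 109]), ((0.46, [0.325, 0.3687, 0.0089]), [294, 151])]
cradle [((0.7, [0.499, 0.3279, -0.0012]), [315, 179])]
hook_tip [((0.66, [0.1883, 0.4392, 0.0115]), [144, 299]), ((0.63, [0.5546, 0.6446, 0.0088]), [95, 195]), ((0.56, [0.6147, 0.2461, 0.1712]), [199, 172])]
hook_grip [((0.75, [0.8042, 0.3671, 0.0124]), [174, 132]), ((0.68, [0.3228, 0.3709, 0.0038]), [166, 261]), ((0.55, [0.5017, 0.5033, 0.0094]), [132, 210]), ((0.42, [0.499, 0.3274, 0.2433]), [169, 202])]
cradle []
now [0.5015 0.3247 0.223 ] psi -33.0 tooly [-0.201 -0.004 -0.98 ] x [ 0.827 -0.537 -0.168] j6 -31.2 F [ 0.1  0.9 -1.2] t 26.7
3 | 0.36, 2.4, 0.25, 0, 0 | 0.36, 2.4, 0.25, 0, 0 | 0.36, 2.4, 0.25, 0, 0
```

View pics/8.png

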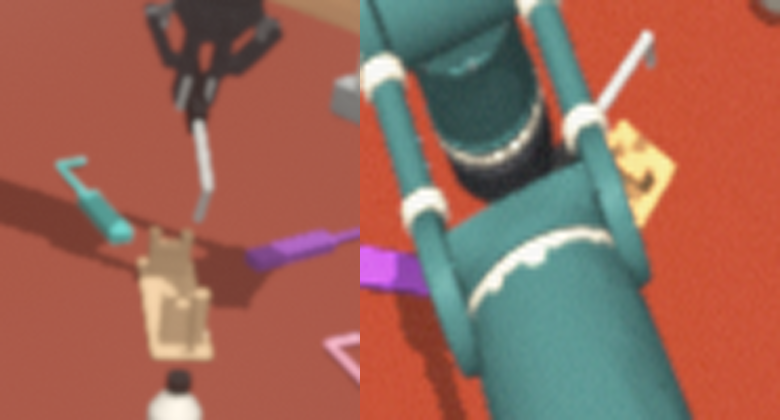

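The picture shows the hook over the cradle, in line with it, with its prong tipped about 12° down. Reported hook_grip xy (0.4985, 0.3255) is within 2 mm of its rest point. Next I lower it until the rod meets its notch, then let the handle pivot level.

Call:
step_arm:
  rows: [0.5,2.94,0.33,-0.5,0,0.5,2.94,0.33,-0.5,0,0.5,2.94,0.33,0,0,0.42,2.45,0.28,0,0,0.25,1.47,0.17,0,0,0,0,0,0,0]

```text
clock: 27.3
tcp_pos: [0.5061, 0.3237, 0.0945]
eef_rot: [0.695, -0.258, 0.127, -0.659]
force: [0.2, -0.6, -0.9]
finger_gap: 0.176
```

Run:
```python
from h import *
p=arm.read_camera("scene");b=arm.read_camera("top")
for x in(p,b):
  for q in("hook_tip","hook_grip"):print(q,[(r) for r in find(q,x) if abs(r[1][0]-.55)<.08 and abs(r[1][1]-.28)<.1])
plan2([(.5015,.325,.055)],step=1)
```

```text
hook_tip [(0.71, [0.62, 0.246, 0.0438])]
hook_grip [(0.65, [0.5034, 0.3219, 0.1084])]
hook_tip [(0.58, [0.6234, 0.2484, 0.0455])]
hook_grip []
now [0.5087 0.3255 0.0986] psi -32.1 tooly [-0.185  0.005 -0.983] x [ 0.836 -0.524 -0.16 ] j6 -33.5 F [ 1.  -0.1 -1.6] t 27.6
5 | 0.02, 0.88, -0.0, 0, 0 | 0.02, 0.88, -0.0, 0, 0 | 0.02, 0.88, -0.0, 0, 0 | 0.02, 0.88, -0.0, 0, 0 | 0.02, 0.88, -0.0, 0, 0
```

Call:
step_arm:
  rows: [0,0.9,0,0,0,0,0.9,0,0,0,0,0.9,0,0,0,0,0.6,0,0,0]

```text
clock: 28.0
tcp_pos: [0.5043, 0.327, 0.0671]
eef_rot: [0.692, -0.254, 0.13, -0.663]
force: [0.1, -0.2, -1.1]
finger_gap: 0.167
```

Call:
step_arm:
  rows: [0,0.4,0,0,0,0,0.4,0,0,0]
  grip_force: 35

```text
clock: 28.2
tcp_pos: [0.5017, 0.3267, 0.0572]
eef_rot: [0.693, -0.254, 0.129, -0.662]
force: [0.4, 0.3, -1.4]
finger_gap: 0.171
```

Run:
```python
from h import *
p=arm.read_camera("scene")
for q in("hook_tip","hook_grip"):print(q,[(r) for r in find(q,p) if abs(r[1][0]-.55)<.08 and abs(r[1][1]-.28)<.1])
save(p,"9.png",(270,130,360,220),6)
plan2([(.502,.325,.041)],step=.5)
```

```text
hook_tip [(0.72, [0.6172, 0.2501, 0.0071])]
hook_grip [(0.51, [0.4984, 0.3249, 0.0745])]
now [0.5019 0.3268 0.0577] psi -32.0 tooly [-0.181  0.007 -0.983] x [ 0.837 -0.524 -0.158] j6 -33.7 F [ 0.1 -1.1 -1.5] t 28.35
4 | 0.09, 0.41, 0.0, 0, 0 | 0.09, 0.41, 0.0, 0, 0 | 0.09, 0.41, 0.0, 0, 0 | 0.09, 0.41, 0.0, 0, 0
```

View pics/9.png

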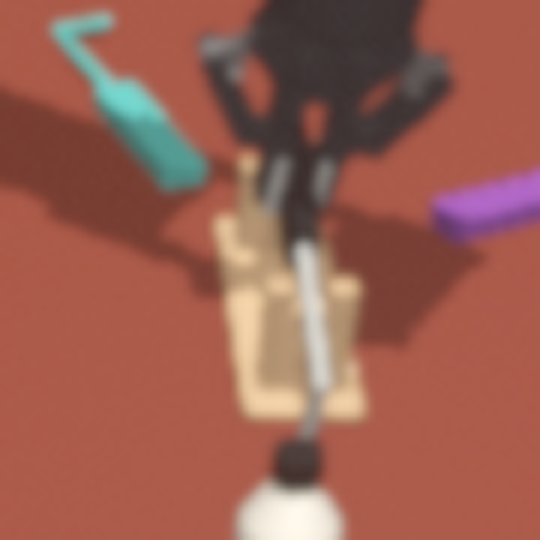

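The rod is between the sides of its notch (312,300) and the handle is in line with the cradle. Lowering on with a light grip.

Call:
step_arm:
  rows: [0.09,0.4,0,0,0,0.09,0.4,0,0,0]
  grip_force: 25

```text
clock: 28.55
tcp_pos: [0.5039, 0.3268, 0.0522]
eef_rot: [0.692, -0.253, 0.13, -0.663]
force: [-1.8, -0.1, 7.6]
finger_gap: 0.172
```

Call:
step_arm:
  rows: [0.09,0.4,0,0,0,0.09,0.4,0,0,0]

```text
clock: 28.75
tcp_pos: [0.506, 0.3271, 0.0478]
eef_rot: [0.691, -0.252, 0.131, -0.665]
force: [-3.7, 0.0, 8.6]
finger_gap: 0.172
```

Run:
```python
from h import *
p=arm.read_camera("scene")
for q in("hook_tip","hook_grip"):print(q,[(r) for r in find(q,p) if abs(r[1][0]-.55)<.08 and abs(r[1][1]-.28)<.1])
plan2([(.502,.325,.041)],step=.5)
```

```text
hook_tip [(0.7, [0.6282, 0.2487, 0.0133]), (0.58, [0.502, 0.3289, -0.0004])]
hook_grip [(0.54, [0.501, 0.3236, 0.0634])]
now [0.5066 0.3271 0.0476] psi -32.0 tooly [-0.173  0.011 -0.985] x [ 0.838 -0.523 -0.153] j6 -33.9 F [-0.4  0.5  5.5] t 28.9
2 | -0.09, 0.36, -0.18, 0, 0 | -0.09, 0.36, -0.18, 0, 0
```

Call:
step_arm:
  rows: [-0.05,0.36,-0.1,0,0,-0.05,0.36,-0.1,0,0]

```text
clock: 29.1
tcp_pos: [0.5066, 0.3273, 0.0452]
eef_rot: [0.69, -0.25, 0.134, -0.667]
force: [-1.8, -0.3, 9.9]
finger_gap: 0.173
```

Call:
step_arm:
  rows: [0,0.3,0,0,0,0,0,0,0,0]

```text
clock: 29.3
tcp_pos: [0.5074, 0.3277, 0.0456]
eef_rot: [0.689, -0.249, 0.135, -0.667]
force: [-0.5, -0.4, 0.5]
finger_gap: 0.167
```

Run:
```python
from h import *
p=arm.read_camera("scene");b=arm.read_camera("top")
for x in(p,b):
  for q in("hook_tip","hook_grip"):print(q,[(r) for r in find(q,x) if abs(r[1][0]-.55)<.08 and abs(r[1][1]-.28)<.1])
save(p,"10.png",(270,130,360,220),6)
plan2([(.502,.325,.041)],step=.5)
```

```text
hook_tip []
hook_grip [(0.61, [0.5028, 0.3218, 0.0592])]
hook_tip []
hook_grip []
now [0.5074 0.3278 0.0449] psi -31.9 tooly [-0.164  0.014 -0.986] x [ 0.839 -0.523 -0.147] j6 -33.9 F [-1.1 -1.4  6.2] t 29.6
2 | -0.13, 0.23, -0.24, 0, 0 | -0.13, 0.23, -0.24, 0, 0
```

View pics/10.png

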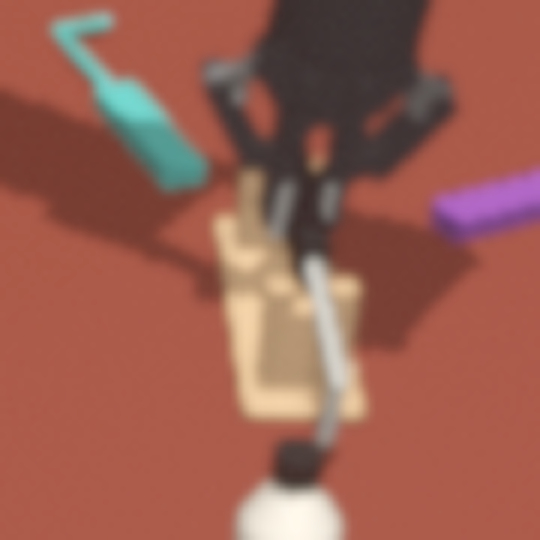

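Rod and handle lie in their notches, nearly level. I'll slide back about 4 mm along the hook to centre it, then open slowly.

Call:
step_arm:
  rows: [-0.3,0.15,0,0,0,-0.3,0.2,0,0,0,0,0.1,0,0,0]

```text
clock: 29.9
tcp_pos: [0.5061, 0.3289, 0.0438]
eef_rot: [0.689, -0.246, 0.138, -0.667]
force: [-6.0, 0.9, 9.1]
finger_gap: 0.171
```

Call:
step_arm:
  rows: [0,0,0,0,2.0,0,0,0,0,2.5,0,0,0,0,3.2,0,0,0,0,4,0,0,0,0,5,0,0,0,0,5,0,0,0,0,5,0,0,0,0,5]

```text
clock: 30.7
tcp_pos: [0.5053, 0.329, 0.0415]
eef_rot: [0.69, -0.247, 0.137, -0.667]
force: [-0.3, -0.4, -0.0]
finger_gap: 0.583
```

Run:
```python
from h import *
p=arm.read_camera("scene")
for q in("hook_tip","hook_grip"):print(q,[(r) for r in find(q,p) if abs(r[1][0]-.55)<.08 and abs(r[1][1]-.28)<.1])
s=arm.read_state();print(s["finger_gap"],s["tcp_pos"],s["force"])
plan2([(.505,.327,.2)],step=3,grip=5)
```

```text
hook_tip []
hook_grip [(0.78, [0.5015, 0.3258, 0.0534])]
0.5895160894835648 [0.50538614 0.32902537 0.04156682] [-0.01400497 -0.59587561  1.34108835]
now [0.5054 0.329  0.0416] psi -31.9 tooly [-0.157  0.012 -0.987] x [ 0.841 -0.523 -0.14 ] j6 -33.5 F [-0.  -0.6  1.3] t 30.85
6 | -0.36, -2.61, -0.22, 0, 5 | -0.36, -2.61, -0.22, 0, 5 | -0.36, -2.61, -0.22, 0, 5 | -0.36, -2.61, -0.22, 0, 5 | -0.36, -2.61, -0.22, 0, 5 | -0.36, -2.61, -0.22, 0, 5
```

Call:
step_arm:
  rows: [-0.14,-1,-0.09,0,5,-0.36,-2.6,-0.22,0,5,-0.36,-2.6,-0.22,0,5,-0.36,-2.6,-0.22,0,5,-0.36,-2.6,-0.22,0,5,-4,-2.5,-1,0,5,-4,-1,-1,0,5,-4,0,-1,0,5]

```text
clock: 31.65
tcp_pos: [0.3955, 0.3642, 0.2211]
eef_rot: [0.688, -0.249, 0.14, -0.667]
force: [-0.8, 1.3, -0.4]
finger_gap: 0.581
```

Run:
```python
from h import *
p=arm.read_camera("scene");b=arm.read_camera("top")
for x in(p,b):
  for q in("hook_tip","hook_grip"):print(q,[(r) for r in find(q,x) if abs(r[1][0]-.55)<.1 and abs(r[1][1]-.28)<.1])
  for q in("tray_front","stops","keeper_end","catch","oil_c","weight_c","bin_c"): print(q,[(r) for r in find(q,x)][:2])
c=lambda p,x0,y0,x1,y1,W,H:cv2.resize(p["color"][y0:y1,x0:x1,::-1],(W,H),interpolation=cv2.INTER_CUBIC)
cv2.imwrite("pics/11.png",np.vstack([np.hstack([c(p,270,130,370,205,400,300),c(b,130,160,230,235,400,300)]),np.hstack([c(p,110,160,260,272,400,300),c(b,265,160,365,235,400,300)])]))
plan2([(.505,.327,.2)],step=3,grip=5)
```

```text
hook_tip [(0.68, [0.6322, 0.2519, 0.0163])]
hook_grip [(0.61, [0.5011, 0.3256, 0.0533])]
tray_front [(0.54, [0.5032, 0.3271, 0.0548])]
stops [(0.58, [0.5205, -0.0372, 0.0068]), (0.54, [0.3332, -0.2902, 0.0224])]
keeper_end [(0.74, [0.5008, 0.3247, 0.0565]), (0.61, [0.4858, -0.1722, 0.0752])]
catch [(0.62, [0.4293, -0.1735, 0.0795])]
oil_c [(0.9, [0.7158, 0.1538, 0.0475]), (0.41, [0.4964, 0.3275, -0.0024])]
weight_c [(0.81, [0.3348, -0.2931, 0.0254]), (0.32, [0.6191, -0.1667, 0.0638])]
bin_c [(0.8, [0.7193, -0.3646, 0.0196])]
hook_tip [(0.76, [0.6346, 0.2552, 0.0196])]
hook_grip [(0.62, [0.6343, 0.2574, 0.0197]), (0.6, [0.5074, 0.3322, 0.0594])]
tray_front [(0.62, [0.5243, -0.0409, 0.0237])]
stops [(0.68, [0.5211, -0.0415, 0.006])]
keeper_end [(0.66, [0.4793, -0.1734, 0.0709])]
catch [(0.96, [0.4338, -0.1739, 0.0768]), (0.34, [0.6357, 0.2554, 0.018])]
oil_c [(0.64, [0.7118, 0.1495, 0.0472]), (0.45, [0.5087, 0.3317, 0.0578])]
weight_c [(0.57, [0.5264, -0.0996, 0.0049]), (0.46, [0.3327, -0.2985, 0.0232])]
bin_c [(0.89, [0.7128, -0.3641, 0.022]), (0.24, [0.527, -0.0999, 0.0056])]
now [0.395  0.3632 0.2177] psi -32.2 tooly [-0.159  0.01  -0.987] x [ 0.837 -0.528 -0.141] j6 -23.7 F [ 0.4 -0.3 -0.2] t 32.65
4 | 2.84, -0.01, 0.7, 0, 5 | 2.84, -0.01, 0.7, 0, 5 | 2.84, -0.01, 0.7, 0, 5 | 2.84, -0.01, 0.7, 0, 5
```

View pics/11.png

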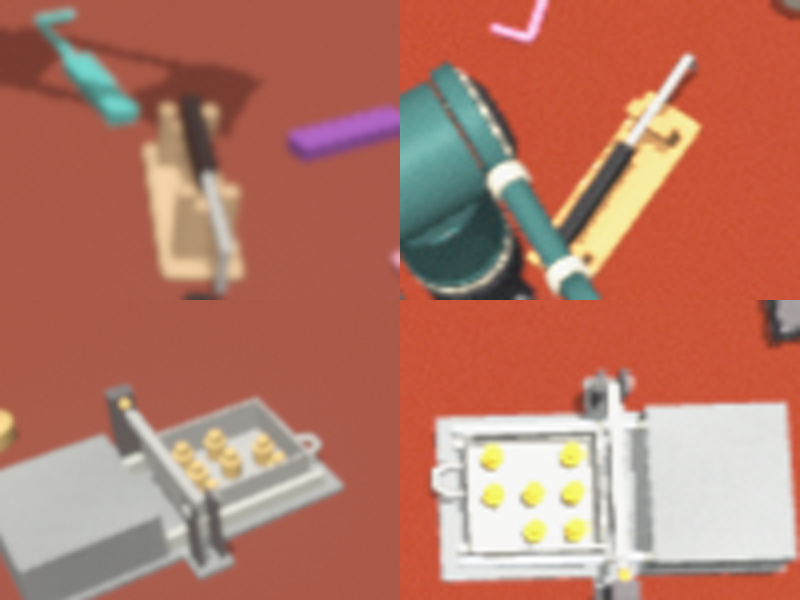

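The last picture shows the black hook lying in both cradle notches and the tray's front wall at the two pins. The bar is shut beside the catch post, and the bystanders are where they were. The gripper is clear, so I'm handing in.

```bash
python3 -c "
from cell import arm
print(arm.job_done(), arm.read_state()['clock'])"
```

```text
the job is handed in; nothing more can be done
the job is handed in; nothing more can be done
```

The job is handed in, at about 33 s on the robot's clock. The tray is out against the stop pins, the keeper is shut under its catch, and the hook is back in its cradle.

- **Tray:** I pulled it with the black hook until it stalled at the pins with about 14 N. Its front was last seen at y −0.041, with the stops at −0.037 to −0.042. The camera can't separate that more finely, so contact with the pins rests on the stall.
- **Keeper:** I swung it down with the fingertips, with the hook still in the gripper, until it would go no further. The bar top then measured 73 to 74.5 mm along its length (74 is shut).
- **Hook:** It lies level in both notches, with its tip at 16 to 20 mm (18 expected). The two cameras put it about 3 to 8 mm from where it started, and they disagree by a few millimetres.
- **Bystanders:** The final reports show the oil bottle, weight and bin. I compared only the bottle's position with the start, and it is unchanged. I kept clear of all three.

Two things did not go as planned:
- **Press force:** My last downward presses on the keeper reached about 52 N at the wrist, far more than the catch needs. I pressed with the fingertips, not the gripper body, and stayed under the 120 N wrist limit.
- **Tool tilt:** The tool had drifted to about 12° of tilt by the end. I had to let the hook pivot level in a light grip as it settled into the cradle.

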